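# Sort rattling lamp drivers

## Task

Flip the bench supply's toggle over to off, leaning away from the robot, then pull the drawer of the grey cabinet out to its stop. Then pick up each driver housing from the mat and gently shake or rock it along its length to feel whether a piece is loose inside: lay the ones with a loose piece in the drawer and the sound ones in the plywood tray. Finally push the drawer fully shut, leaving the other lamp parts on the bench where they are.

Things in the scene. Friction and masses are not known exactly. Their poses are not given: they have to be found in the camera images.
- housing_a: a sealed LED driver housing: a closed box 110 mm long (its x axis), 42 mm wide (y), 36 mm tall (z), natural aluminium with black end caps, about 0.35 kg. Origin: centre of its underside. All housings look and weigh alike; 3 or all 4 of them are present, and any of those, from none to all, may have a loose piece inside, which nothing outside shows
- housing_b: another such housing. Inside each is a 180 g core, fixed at the middle in a sound one. A loose core slides 35 mm either way from the middle along the housing's length, once that leans over 5 degrees (or is jerked at 1 m/s2)
- housing_c: another such housing. A loose core knocks at the ends of its travel and stays where it lies when the housing is levelled, so it is felt as a knock or as a shift of the weight (about 0.12 N m between its two ends)
- housing_d: another such housing, the same in look, size, axes and origin; sound or with a loose core
- mat: thin dark rubber mat, 290 mm (x) by 260 mm (y), 3 mm thick, fixed to the bench, on which the housings lie at the start, lengthwise roughly along the mat's x. Origin: centre of its underside
- tray: open plywood tray for sound housings, fixed to the bench, 210 mm (its x) by 260 mm (its y) outside, 34 mm high, walls and floor 5 mm thick. Origin: centre of its underside
- unit_front (a point): low grey one-drawer cabinet, fixed to the bench, 270 mm deep (its x), 310 mm wide (y), 100 mm high; the drawer is in its front, which faces its own -x (towards the robot). The point is the middle of the lower edge of that front, with the cabinet's axes
- unit_drawer0 (a joint): the drawer's pull-out along the cabinet's -x, in m: 0 shut, 0.19 at its stop. It slides stiffly (a few N) and stays where it is left
- unit_drawer0_handle (a point): middle of the drawer's bar handle (moves with the drawer): a round bar about 10 mm thick, 120 mm long, along the cabinet's y, 35 mm out from the drawer front and 38 mm below the cabinet's top; it can be pinched from above
- drawer_floor (a point): middle of the front edge of the drawer's inner floor, just behind the drawer front (moves with the drawer; axes as the cabinet's), about 22 mm above the bench. The drawer inside is 225 mm (x) by 268 mm (y), with walls 56 mm high above the floor; at the stop the part of the floor from this edge to 180 mm behind it (+x) is uncovered, the rest is under the cabinet's top
- switch_base: grey block of the supply toggle, fixed to the bench, 90 mm (its x) by 60 mm (y) by 30 mm high; the lever swings in its x-z plane about a pivot across its middle, 30 mm above its underside. Origin: centre of its underside
- toggle (a joint): angle of the toggle lever, in rad: 0 on (leaning 0.5 rad to the block's -x, towards the robot), 1.0 off (leaning 0.5 rad to its +x, away). Upright at 0.5 it snaps over by itself to the nearer end; about 2 N at the tip moves it
- toggle_tip (a point): centre of the 26 mm black ball at the end of the toggle lever, 75 mm from the pivot
- canopy_1: bystander: black lamp canopy, a plain drum 84 mm in diameter, 50 mm high. Origin: centre of its underside
- canopy_2: bystander: another such canopy
- diffuser_ring: bystander: flat clear ring, 130 mm outside, 90 mm inside, 10 mm thick. Origin: centre of its underside
Mind the look-alikes: they are no part of the job. What is shaped like the housing_c but green is not meant.

How it is judged:
On the way, in this order (a step that is already met when the one before it is completed fails the run):
1. the toggle is flipped over to off (value of joint toggle above 0.9 rad), for 0.2 s.
2. the drawer is pulled out to its stop (value of joint unit_drawer0 above 0.18 m), for 0.2 s.
3. a housing is held clear of the bench and moved about in the grip (((height (world z) of housing_a above 0.04 m and contact force between housing_a and the fingers above 1 N and linear speed of housing_a above 0.02 m/s) or (height (world z) of housing_b above 0.04 m and contact force between housing_b and the fingers above 1 N and linear speed of housing_b above 0.02 m/s) or (height (world z) of housing_c above 0.04 m and contact force between housing_c and the fingers above 1 N and linear speed of housing_c above 0.02 m/s) or (height (world z) of housing_d above 0.04 m and contact force between housing_d and the fingers above 1 N and linear speed of housing_d above 0.02 m/s))), for 0.1 s.
At the end, for the whole second after the job is handed in: every housing with a loose core lies inside the drawer and every sound one inside the tray (its origin within the inner walls and less than 50 mm above the floor), all at rest; the drawer is shut to within 10 mm and the toggle is off (above 0.9 rad) (((y of housing_a_stop_c0 in the frame of housing_a below 0.0075 m and x of housing_a in the frame of tray between -0.1 and 0.1 m and y of housing_a in the frame of tray between -0.125 and 0.125 m and z of housing_a in the frame of tray between -0.01 and 0.05 m) or (y of housing_a_stop_c0 in the frame of housing_a above 0.0065 m and x of housing_a in the frame of drawer_floor between 0 and 0.225 m and y of housing_a in the frame of drawer_floor between -0.134 and 0.134 m and z of housing_a in the frame of drawer_floor between -0.01 and 0.05 m)) and ((y of housing_b_stop_c0 in the frame of housing_b below 0.0075 m and x of housing_b in the frame of tray between -0.1 and 0.1 m and y of housing_b in the frame of tray between -0.125 and 0.125 m and z of housing_b in the frame of tray between -0.01 and 0.05 m) or (y of housing_b_stop_c0 in the frame of housing_b above 0.0065 m and x of housing_b in the frame of drawer_floor between 0 and 0.225 m and y of housing_b in the frame of drawer_floor between -0.134 and 0.134 m and z of housing_b in the frame of drawer_floor between -0.01 and 0.05 m)) and ((y of housing_c_stop_c0 in the frame of housing_c below 0.0075 m and x of housing_c in the frame of tray between -0.1 and 0.1 m and y of housing_c in the frame of tray between -0.125 and 0.125 m and z of housing_c in the frame of tray between -0.01 and 0.05 m) or (y of housing_c_stop_c0 in the frame of housing_c above 0.0065 m and x of housing_c in the frame of drawer_floor between 0 and 0.225 m and y of housing_c in the frame of drawer_floor between -0.134 and 0.134 m and z of housing_c in the frame of drawer_floor between -0.01 and 0.05 m)) and ((y of housing_d_stop_c0 in the frame of housing_d below 0.0075 m and x of housing_d in the frame of tray between -0.1 and 0.1 m and y of housing_d in the frame of tray between -0.125 and 0.125 m and z of housing_d in the frame of tray between -0.01 and 0.05 m) or (y of housing_d_stop_c0 in the frame of housing_d above 0.0065 m and x of housing_d in the frame of drawer_floor between 0 and 0.225 m and y of housing_d in the frame of drawer_floor between -0.134 and 0.134 m and z of housing_d in the frame of drawer_floor between -0.01 and 0.05 m)) and linear speed of each of housing_a, housing_b, housing_c, housing_d below 0.03 m/s and value of joint unit_drawer0 below 0.01 m and value of joint toggle above 0.9 rad); the robot touches nothing.
It fails at once if a bystander lamp part is pushed more than 40 mm (distance of any of canopy_1, canopy_2, diffuser_ring from where it was at the start of the episode above 0.04 m).
It fails at once if a housing is flung about in the grip (over 1.5 m/s), not shaken gently ((linear speed of housing_a above 1.5 m/s and contact force between housing_a and the fingers above 2 N) or (linear speed of housing_b above 1.5 m/s and contact force between housing_b and the fingers above 2 N) or (linear speed of housing_c above 1.5 m/s and contact force between housing_c and the fingers above 2 N) or (linear speed of housing_d above 1.5 m/s and contact force between housing_d and the fingers above 2 N)).
Of housing_a, housing_b, housing_c, housing_d only 3 to 4 are there at a start; the rules pass over those that are not, and their reading is None.
At some moment in a run one of housing_a, housing_b, housing_c, housing_d may be knocked a few centimetres aside while the robot is not near it.
Once in a run the grip may slacken for a moment while it holds something.
It also fails if it takes over 210 s, if anything falls off the work surface, if the arm or the gripper's body presses on something with over 40 N, if the wrist force passes 120 N, or if a joint passes its speed limit or range.

## Robot

A 7-joint arm with a two-finger parallel gripper is mounted at the origin on the work surface. World frame = base frame: x ahead of the robot, y to its left, z up, the work surface at z = 0. Lengths are in m, angles in rad, forces in N, time in s.
With the tool pointing down it reaches from about 0.425 to 0.95 m from the base axis. Payload 16.7 kg.
Tool frame: the origin (TCP) lies at the very end of the fingers, on their centre line; the grasp point (between the pads) lies 19 mm behind it; z points along the fingers, y is the line along which they close (so a half turn about z gives the same grasp; the last joint's range is limited). The gripper opens to 94 mm and grips with 3 to 60 N. Pads are 16 mm wide; open, the fingers measure 119 mm over their backs; the gripper's body (75 mm by 177 mm) begins 78 mm behind the grasp point.
Start: joints at [1.036, 0.426, 0.074, 1.606, -0.034, 1.111, -0.067], TCP at [0.253, -0.626, 0.171] pointing down, gripper open.
Joint ranges: [-2.85, 2.85], [-0.5, 2.14], [-1.23, 1.37], [0.21, 2.46], [-1.02, 4.16], [0.16, 2.05], [-2.73, 2.73]. Speed limits (rad/s): [1.89, 1.89, 2.39, 2.39, 3.01, 3.01, 3.01].

## Interface

Orientations are given as a rotation vector (axis times angle).
In Python, from cell import manip, cams, finish_job gives the robot as it stands.
- The arm moves only by the tool servo_tool, never from a script. Its arguments are lists of equal length, an entry for each row: "offset": the shift along the tool's x, y, z in m, a list of three; "delta_rot": the turn, a rotation vector about the tool's x, y, z in rad, a list of three; "gripper": the closure, from 0 (fully open) to 1 (shut). In form: {"offset": [[dx, dy, dz], ...], "delta_rot": [[wx, wy, wz], ...], "gripper": [gripper, ...]}. A call has exactly 10 rows; each row is the pose to reach, as a shift and turn from the pose commanded when the call began, along the tool's axes at that moment; what a row does not reach only later rows make up. A row lasts 1/8 s, in which the tool goes at most 62.5 mm and 10.7 degrees, less where a joint would pass 70% of its speed; a pose out of reach is approached as far as the arm can. A call with a gripper value outside its range is refused whole. The fingers move at their own pace and stop on an object; the grip force is fixed at half the most. Time passes only in rows, so rows that repeat a pose let the fingers close, or fill a call up. It gives the time, the measured TCP pose, the force, the opening and the grip force at its end, in the units of the state.
- manip.get_state(): the state, without advancing time (a new reading comes with each control period).
- cams.snapshot(name): name is "scene" or "top" or "wrist"; returns the picture (480x640x3 uint8, red, green, blue); there is no depth.
- cams.camera_params(name): a dict with "K" (3x3 intrinsics, pixels), "extrinsics" (4x4, takes a point from camera to world coordinates). Camera axes: x right, y up, looking along -z (the intrinsics and any distortion apply to the point x, -y, -z); pixel columns grow to the right and rows downward; lengths in m; the calibration is good to about 2 mm. The wrist camera is an equidistant fisheye: a pixel r from the principal point sees the ray r / f radians off the axis. A picture is of the moment at which its call begins: read the wrist's pose just before it. camera_params takes no time and is no camera call; for the wrist camera it gives the pose at the moment of the call.
- finish_job(): hands the job in; it is judged then, once.
The state is a dict: "t": time; "q": joint angles; "qvel": joint speeds; "effort": joint torques, N m; "position": TCP position; "orientation": TCP orientation; "wrist_force": force on the tool from outside, world axes, zero at the start; "ft_torque": the same for the moment, N m; "width": finger opening in m; "grip_force": force on a finger pad.
Only numpy, scipy, OpenCV 4.12 (cv2) and the standard library are available. Lean on these libraries where they do the work, as an engineer would, in place of code of your own. Each camera call takes 0.05 s, during which the arm holds its last target. There are 200 camera calls.

## Working session

There is one attempt and no reset: what is moved stays moved. The work goes in short steps, Python scripts to look and compute and a tool call to move; the robot and the scene stay as the last step left them, time stands still between calls to the robot, and variables do not carry over. Pictures are saved under pics/ and viewed, at most 15 in all, crops included, and the job is handed in when it is done.

Besides the shell and the picture viewer there is one more tool, called after ">>>" as name(argument=value, ...) on one line, values as JSON. servo_tool: Moves the arm, as the interface text tells. Its arguments: {"type":"object","properties":{"offset":{"type":"array","items":{"type":"array","items":{"type":"number"}}},"delta_rot":{"type":"array","items":{"type":"array","items":{"type":"number"}}},"gripper":{"type":"array","items":{"type":"number"}}},"required":["offset","delta_rot","gripper"]}

```bash
mkdir -p pics; ls
cat > h.py <<'E'
import numpy as np, cv2
from scipy.spatial.transform import Rotation as R
from cell import manip, cams, finish_job
def snap(n,f):
    im=cams.snapshot(n); cv2.imwrite('pics/'+f,im[:,:,::-1]); return im
def ray(n,u,v):
    p=cams.camera_params(n);K=np.array(p['K']);E=np.array(p['extrinsics'])
    x=(u-K[0,2])/K[0,0];y=(v-K[1,2])/K[1,1]
    if n=='wrist':
        r=np.hypot(x,y);s=np.tan(r)/r if r>1e-9 else 1;x*=s;y*=s
    d=E[:3,:3]@np.array([x,-y,-1]);return E[:3,3],d
def pt(n,u,v,z):
    o,d=ray(n,u,v);return (o+d*(z-o[2])/d[2]).round(4)
def proj(n,P):
    p=cams.camera_params(n);K=np.array(p['K']);E=np.array(p['extrinsics'])
    c=E[:3,:3].T@(np.array(P)-E[:3,3]);x,y=c[0]/-c[2],-c[1]/-c[2]
    return np.array([K[0,0]*x+K[0,2],K[1,1]*y+K[1,2]]).round(1)
def st():
    s=manip.get_state()
    for k in ['t','q','position','orientation','wrist_force','ft_torque','width','grip_force']: print(k,np.round(s[k],4))
    print(R.from_rotvec(s['orientation']).as_matrix().round(3))
E
python3 - <<'E'
from h import *
st()
for n in ['top','scene']:
    snap(n,n+'0.png'); p=cams.camera_params(n); print(n,{k:(np.round(v,3).tolist() if not isinstance(v,str) else v) for k,v in p.items()})
E
```

```text
pics
t 0.0
q [ 1.0365  0.4267  0.0739  1.6066 -0.0341  1.1108 -0.0671]
position [ 0.2532 -0.6252  0.1701]
orientation [-3.0824e+00 -6.0040e-01  5.0000e-04]
wrist_force [ 0.882  -0.4406  0.2053]
ft_torque [ 0.031  -0.0613 -0.0432]
width 0.0937
grip_force 0.0
[[ 0.927  0.375 -0.001]
 [ 0.375 -0.927  0.001]
 [-0.    -0.001 -1.   ]]
top {'K': [[585.573, 0.0, 325.953], [0.0, 585.573, 247.421], [0.0, 0.0, 1.0]], 'extrinsics': [[0.03, 0.991, -0.13, 0.406], [-1.0, 0.029, -0.009, 0.06], [-0.006, 0.13, 0.991, 1.29], [0.0, 0.0, 0.0, 1.0]]}
scene {'K': [[464.246, 0.0, 316.065], [0.0, 464.246, 233.82], [0.0, 0.0, 1.0]], 'extrinsics': [[0.164, -0.792, 0.588, 1.148], [0.986, 0.138, -0.09, -0.021], [-0.01, 0.595, 0.804, 0.886], [0.0, 0.0, 0.0, 1.0]]}
```

View pics/top0.png

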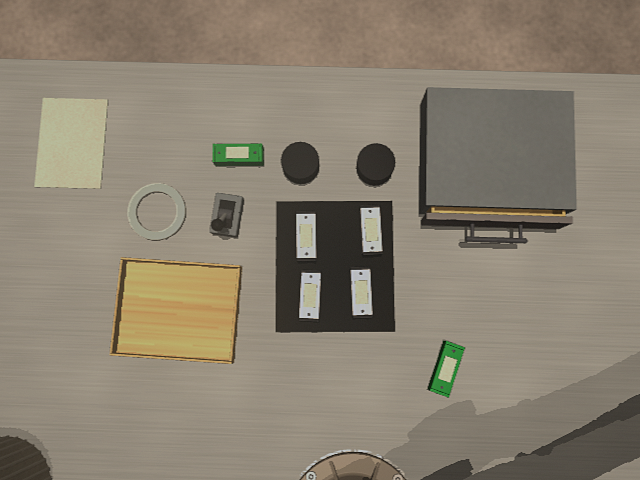

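View pics/scene0.png

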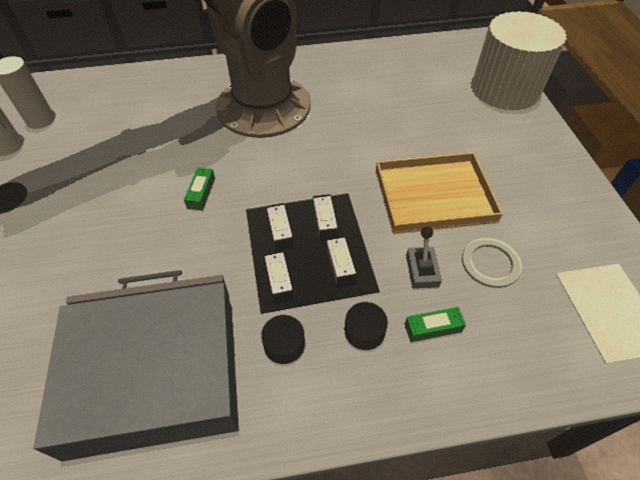

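The top view shows four housings on the mat at about (306,236), (371,230), (310,296) and (361,292). The toggle ball is at (218,226), the tray spans (112–241, 258–362), the cabinet is at right with its handle at (493,240), and the canopies and ring lie around them. In the scene view the ball is at (427,231).

```bash
cat >> h.py <<'E'
def housings(f,z=0.039,out=True):
    im=cv2.imread('pics/'+f); hsv=cv2.cvtColor(im,cv2.COLOR_BGR2HSV)
    m=((im.min(2)>150)).astype(np.uint8)
    m=cv2.morphologyEx(m,cv2.MORPH_CLOSE,np.ones((5,5)))
    r=[]
    for c in cv2.findContours(m,cv2.RETR_EXTERNAL,cv2.CHAIN_APPROX_NONE)[0]:
        a=cv2.contourArea(c)
        if 350<a<1500:
            b=cv2.boxPoints(cv2.minAreaRect(c)); P=np.array([pt('top',*q,z)[:2] for q in b])
            e=[P[1]-P[0],P[2]-P[1]]; L=max(e,key=np.linalg.norm); S=min(e,key=np.linalg.norm)
            if L[0]<0:L=-L
            r.append((P.mean(0).round(4),round(np.degrees(np.arctan2(L[1],L[0])),1),np.linalg.norm(L).round(3),np.linalg.norm(S).round(3),b.mean(0).round(0)))
    return r
def tri(a,b):
    (o,d),(p,e)=ray(*a),ray(*b);d/=np.linalg.norm(d);e/=np.linalg.norm(e)
    t=np.linalg.lstsq(np.c_[d,-e],p-o,rcond=None)[0]
    return ((o+d*t[0]+p+e*t[1])/2).round(4),np.linalg.norm(o+d*t[0]-p-e*t[1]).round(4)
E
python3 - <<'E'
from h import *
for r in housings('top0.png'): print(r)
print('ball',tri(('top',218,226),('scene',427,231)))
print('cab top',[pt('top',*p,.1) for p in [(427,88),(574,91),(576,210),(421,208)]])
print('handle',[pt('top',*p,.062) for p in [(460,240),(527,241),(493,240)]],tri(('top',460,240),('scene',182,273)),tri(('top',527,241),('scene',120,281)))
print('tray',[pt('top',*p,.034) for p in [(121,258),(241,265),(234,362),(111,354)]])
print('block top',[pt('top',*p,.03) for p in [(218,193),(243,196),(237,238),(211,234)]])
print('canopies',[pt('top',*p,.05) for p in [(300,161),(376,162)]], 'ring',pt('top',157,212,.01),'mat',[pt('top',*p,.003) for p in[(277,201),(392,201),(395,331),(276,331)]])
E
```

```text
(array([0.4664, 0.1037]), np.float64(-1.0), np.float64(0.096), np.float64(0.04), array([309., 295.], dtype=float32))
(array([ 0.4763, -0.0057]), np.float64(4.2), np.float64(0.096), np.float64(0.04), array([361., 292.], dtype=float32))
(array([0.5946, 0.1164]), np.float64(3.3), np.float64(0.095), np.float64(0.039), array([306., 235.], dtype=float32))
(array([ 0.6124, -0.024 ]), np.float64(4.4), np.float64(0.095), np.float64(0.04), array([371., 229.], dtype=float32))
ball (array([0.6013, 0.2983, 0.0943]), np.float64(0.0048))
cab top [array([ 0.909 , -0.1332,  0.1   ]), array([ 0.9109, -0.4442,  0.1   ]), array([ 0.6544, -0.4419,  0.1   ]), array([ 0.6494, -0.1228,  0.1   ])]
handle [array([ 0.5907, -0.2116,  0.062 ]), array([ 0.5926, -0.3529,  0.062 ]), array([ 0.5927, -0.2812,  0.062 ])] (array([ 0.5922, -0.2183,  0.0537]), np.float64(0.0095)) (array([ 0.5927, -0.3513,  0.0592]), np.float64(0.0049))
tray [array([0.5343, 0.5139, 0.034 ]), array([0.5267, 0.2536, 0.034 ]), array([0.3209, 0.2584, 0.034 ]), array([0.3296, 0.5197, 0.034 ])]
block top [array([0.6845, 0.3125, 0.03  ]), array([0.6794, 0.2572, 0.03  ]), array([0.5858, 0.2658, 0.03  ]), array([0.593 , 0.3229, 0.03  ])]
canopies [array([0.7563, 0.1336, 0.05  ]), array([ 0.7587, -0.0318,  0.05  ])] ring [0.642  0.4501 0.01  ] mat [array([0.676 , 0.1847, 0.003 ]), array([ 0.6833, -0.0727,  0.003 ]), array([ 0.3955, -0.0836,  0.003 ]), array([0.3878, 0.1752, 0.003 ])]
```

```bash
cat >> h.py <<'E'
def wp(*W):
    s=manip.get_state(); p=np.array(s['position']); Q=R.from_rotvec(s['orientation'])
    print('t',round(s['t'],2),'pos',p.round(4),'yaw',np.degrees(np.arctan2(*Q.as_matrix()[[1,0],0])).round(1),'w',round(s['width'],4),'F',np.round(s['wrist_force'],1))
    for x,y,z,a in W:
        T=R.from_euler('z',a,degrees=True)*R.from_matrix(np.diag([1.,-1,-1]))
        print((x,y,z,a),'off',Q.inv().apply(np.array([x,y,z])-p).round(4).tolist(),'rot',(Q.inv()*T).as_rotvec().round(3).tolist())
E
python3 - <<'E'
from h import *
print(pt('top',447,369,.036))
wp((.5,-.2,.22,-5.6),(.53,.303,.2,-5.6),(.53,.303,.08,-5.6))
E
```

```text
[ 0.32   -0.1901  0.036 ]
t 0.1 pos [ 0.2532 -0.6252  0.1702] yaw 22.0 w 0.0938 F [-0.2 -0.6  0.4]
(0.5, -0.2, 0.22, -5.6) off [0.3884, -0.3016, -0.0495] rot [-0.001, 0.0, 0.482]
(0.53, 0.303, 0.2, -5.6) off [0.605, -0.7565, -0.029] rot [-0.001, 0.0, 0.482]
(0.53, 0.303, 0.08, -5.6) off [0.605, -0.7564, 0.091] rot [-0.001, 0.0, 0.482]
```

>>> servo_tool(offset=[[0.05, -0.04, -0.05], [0.1, -0.08, -0.05], [0.15, -0.12, -0.05], [0.2, -0.155, -0.05], [0.245, -0.19, -0.05], [0.295, -0.23, -0.05], [0.34, -0.265, -0.05], [0.388, -0.302, -0.05], [0.415, -0.358, -0.05], [0.44, -0.415, -0.05]], delta_rot=[[0, 0, 0.1], [0, 0, 0.2], [0, 0, 0.3], [0, 0, 0.4], [0, 0, 0.482], [0, 0, 0.482], [0, 0, 0.482], [0, 0, 0.482], [0, 0, 0.482], [0, 0, 0.482]], gripper=[1, 1, 1, 1, 1, 1, 1, 1, 1, 1])

```text
t: 1.35
position: [0.5053, -0.0782, 0.2205]
orientation: [-3.138, 0.152, 0.001]
wrist_force: [1.8, -0.3, 0.1]
width: 0.0008
grip_force: 0.0
```

Run:
```python
from h import *
wp((.53,.303,.19,-5.6),(.53,.303,.08,-5.6),(.65,.292,.08,-5.6),(.56,.3,.08,-5.6))
```

```text
t 1.35 pos [ 0.5053 -0.0782  0.2205] yaw -5.6 w 0.0008 F [ 1.8 -0.3  0.1]
(0.53, 0.303, 0.19, -5.6) off [-0.0123, -0.3818, 0.0306] rot [-0.0, 0.0, 0.001]
(0.53, 0.303, 0.08, -5.6) off [-0.0123, -0.3818, 0.1406] rot [-0.0, 0.0, 0.001]
(0.65, 0.292, 0.08, -5.6) off [0.1082, -0.3825, 0.1405] rot [-0.0, 0.0, 0.001]
(0.56, 0.3, 0.08, -5.6) off [0.0179, -0.3817, 0.1406] rot [-0.0, 0.0, 0.001]
```

>>> servo_tool(offset=[[-0.002, -0.06, 0.005], [-0.004, -0.12, 0.01], [-0.006, -0.18, 0.015], [-0.008, -0.24, 0.02], [-0.01, -0.3, 0.025], [-0.012, -0.36, 0.03], [-0.012, -0.384, 0.06], [-0.012, -0.384, 0.11], [-0.012, -0.384, 0.14], [0.01, -0.384, 0.14]], delta_rot=[[0, 0, 0], [0, 0, 0], [0, 0, 0], [0, 0, 0], [0, 0, 0], [0, 0, 0], [0, 0, 0], [0, 0, 0], [0, 0, 0], [0, 0, 0]], gripper=[1, 1, 1, 1, 1, 1, 1, 1, 1, 1])

```text
t: 2.6
position: [0.55, 0.3005, 0.0779]
orientation: [3.136, -0.149, -0.007]
wrist_force: [0.9, 0.4, 0.3]
width: 0.0002
grip_force: 0.0
```

>>> servo_tool(offset=[[0.02, 0, 0], [0.04, 0, 0], [0.06, 0, 0], [0.08, 0, 0], [0.09, 0, 0], [0.09, 0, 0], [0.05, 0, 0], [0.0, 0, -0.02], [-0.02, 0, -0.08], [-0.02, 0.04, -0.12]], delta_rot=[[0, 0, 0], [0, 0, 0], [0, 0, 0], [0, 0, 0], [0, 0, 0], [0, 0, 0], [0, 0, 0], [0, 0, 0], [0, 0, 0], [0, 0, 0]], gripper=[1, 1, 1, 1, 1, 1, 1, 1, 1, 1])

```text
t: 3.85
position: [0.5261, 0.2663, 0.2032]
orientation: [-3.137, 0.143, -0.001]
wrist_force: [1.1, -0.3, -0.2]
width: 0.0008
grip_force: 0.0
```

Run:
```python
from h import *
im=snap('top','top1.png'); cv2.imwrite('pics/c1.png',cv2.resize(im[150:390,100:420,::-1],None,fx=2,fy=2))
wp((.53,-.1,.2,-45),(.595,-.282,.18,-90.5),(.595,-.282,.045,-90.5))
for r in housings('top1.png'): print(r)
```

```text
t 3.9 pos [0.5292 0.2599 0.208 ] yaw -5.6 w 0.0005 F [ 3.7 -3.1  6. ]
(0.53, -0.1, 0.2, -45) off [0.0358, 0.3582, 0.0077] rot [-0.003, -0.005, 0.688]
(0.595, -0.282, 0.18, -90.5) off [0.118, 0.533, 0.028] rot [-0.006, -0.004, 1.482]
(0.595, -0.282, 0.045, -90.5) off [0.1172, 0.5332, 0.163] rot [-0.006, -0.004, 1.482]
(array([0.4663, 0.1032]), np.float64(-0.5), np.float64(0.096), np.float64(0.041), array([310., 295.], dtype=float32))
(array([ 0.4766, -0.0061]), np.float64(3.4), np.float64(0.096), np.float64(0.041), array([361., 292.], dtype=float32))
(array([ 0.56  , -0.2879]), np.float64(-84.3), np.float64(0.136), np.float64(0.047), array([493., 257.], dtype=float32))
(array([0.5946, 0.1165]), np.float64(1.8), np.float64(0.094), np.float64(0.041), array([306., 236.], dtype=float32))
(array([ 0.612 , -0.0242]), np.float64(4.3), np.float64(0.096), np.float64(0.041), array([371., 229.], dtype=float32))
```

View pics/c1.png

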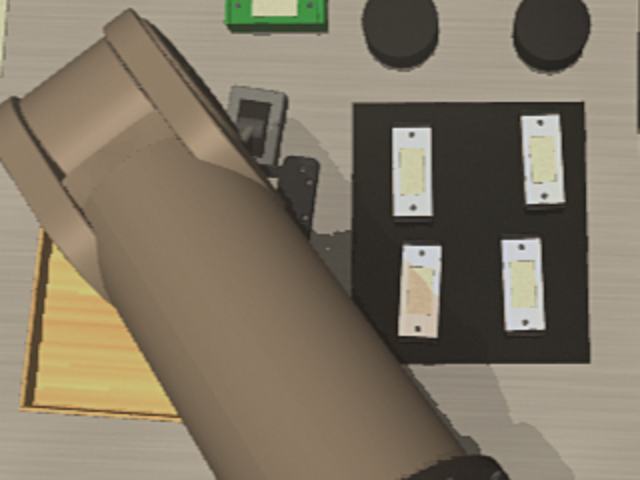

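The arm hides part of the toggle in this view, so I'll move towards the handle and check it from the scene camera.

>>> servo_tool(offset=[[0.005, 0.06, 0], [0.01, 0.12, 0], [0.015, 0.18, 0], [0.02, 0.24, 0], [0.03, 0.3, 0], [0.04, 0.36, 0.005], [0.065, 0.415, 0.01], [0.09, 0.47, 0.02], [0.118, 0.533, 0.028], [0.118, 0.533, 0.028]], delta_rot=[[0, 0, 0.15], [0, 0, 0.3], [0, 0, 0.45], [0, 0, 0.6], [0, 0, 0.77], [0, 0, 0.95], [0, 0, 1.13], [0, 0, 1.31], [0, 0, 1.48], [0, 0, 1.48]], gripper=[0.7, 0.7, 0.7, 0.7, 0.7, 0.7, 0.7, 0.7, 0.7, 0.7])

```text
t: 5.15
position: [0.5933, -0.2827, 0.172]
orientation: [2.205, -2.234, 0.001]
wrist_force: [0.1, 2.0, -1.1]
width: 0.0286
grip_force: 0.0
```

Run:
```python
from h import *
im=snap('scene','s2.png'); w=snap('wrist','w2.png')
a=cv2.resize(im[190:310,360:520,::-1],(400,300)); b=cv2.resize(w[:,:,::-1],(400,300))
cv2.imwrite('pics/c2.png',np.hstack([a,b]))
wp((.592,-.282,.18,-90.5),(.592,-.282,.045,-90.5))
```

```text
t 5.25 pos [ 0.5941 -0.2789  0.1721] yaw -90.4 w 0.0278 F [0.3 0.1 0.1]
(0.592, -0.282, 0.18, -90.5) off [0.0031, 0.0021, -0.0079] rot [0.001, 0.0, 0.002]
(0.592, -0.282, 0.045, -90.5) off [0.0031, 0.002, 0.1271] rot [0.001, 0.0, 0.002]
```

View pics/c2.png

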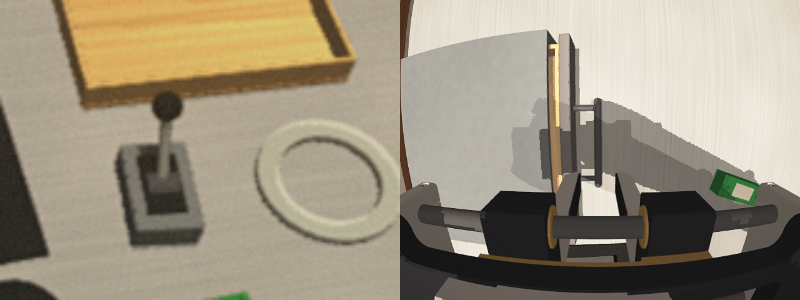

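Run:
```python
from h import *
im=snap('top','top2.png')
print(proj('scene',(.601,.298,.096)),proj('scene',(.672,.287,.096)),proj('top',(.601,.298,.096)),proj('top',(.672,.287,.096)))
b=cv2.imread('pics/top0.png')
cv2.imwrite('pics/c3.png',np.hstack([cv2.resize(im[180:255,190:265,::-1],(375,375)),cv2.resize(b[180:255,190:265],(375,375))]))
```

```text
[425.8 230.5] [431.2 258.8] [216.8 225.6] [223.9 192.2]
```

View pics/c3.png

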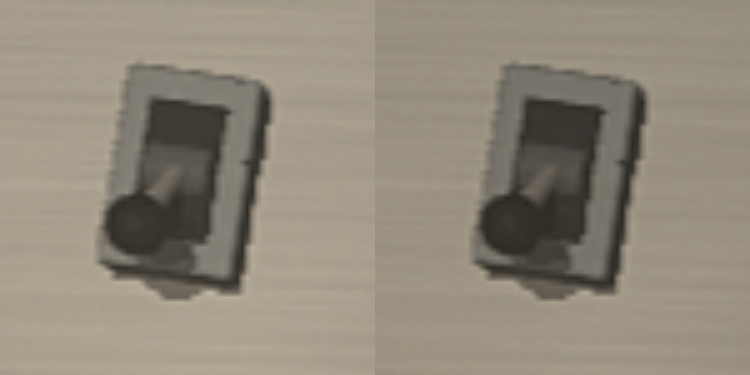

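Both crops show the ball still towards the robot, so the toggle has not flipped. I'll go back and push further, stopping at the end of the stroke to check the pose.

Run:
```python
from h import *
wp((.53,-.1,.2,-45),(.53,.301,.2,-5.6),(.545,.301,.085,-5.6))
```

```text
t 5.3 pos [ 0.5943 -0.2773  0.1724] yaw -90.2 w 0.0279 F [-0.3  0.6 -0. ]
(0.53, -0.1, 0.2, -45) off [-0.1771, 0.0651, -0.0274] rot [0.0, 0.001, -0.79]
(0.53, 0.301, 0.2, -5.6) off [-0.5781, 0.0668, -0.027] rot [-0.0, 0.001, -1.477]
(0.545, 0.301, 0.085, -5.6) off [-0.578, 0.0517, 0.088] rot [-0.0, 0.001, -1.477]
```

>>> servo_tool(offset=[[-0.06, 0.02, -0.01], [-0.12, 0.04, -0.02], [-0.18, 0.065, -0.027], [-0.24, 0.065, -0.027], [-0.3, 0.065, -0.027], [-0.36, 0.066, -0.027], [-0.42, 0.066, -0.027], [-0.48, 0.066, -0.027], [-0.54, 0.066, -0.027], [-0.578, 0.066, -0.027]], delta_rot=[[0, 0, -0.15], [0, 0, -0.3], [0, 0, -0.45], [0, 0, -0.6], [0, 0, -0.75], [0, 0, -0.9], [0, 0, -1.05], [0, 0, -1.2], [0, 0, -1.35], [0, 0, -1.477]], gripper=[1, 1, 1, 1, 1, 1, 1, 1, 1, 1])

```text
t: 6.55
position: [0.5294, 0.3042, 0.2006]
orientation: [-3.137, 0.14, -0.001]
wrist_force: [0.6, -1.5, 0.9]
width: 0.0004
grip_force: 0.0
```

Run:
```python
from h import *
wp((.54,.303,.085,-5.6),(.655,.293,.085,-5.6))
```

```text
t 6.55 pos [0.5294 0.3042 0.2006] yaw -5.1 w 0.0004 F [ 0.6 -1.5  0.9]
(0.54, 0.303, 0.085, -5.6) off [0.0106, 0.0005, 0.1156] rot [-0.002, -0.0, 0.009]
(0.655, 0.293, 0.085, -5.6) off [0.1261, 0.0002, 0.1157] rot [-0.002, -0.0, 0.009]
```

>>> servo_tool(offset=[[0.01, 0, 0.05], [0.01, 0, 0.1], [0.01, 0, 0.116], [0.03, 0, 0.116], [0.05, 0, 0.116], [0.07, 0, 0.116], [0.09, 0, 0.116], [0.11, 0, 0.116], [0.126, 0, 0.116], [0.126, 0, 0.116]], delta_rot=[[0, 0, 0], [0, 0, 0], [0, 0, 0], [0, 0, 0], [0, 0, 0], [0, 0, 0], [0, 0, 0], [0, 0, 0], [0, 0, 0], [0, 0, 0]], gripper=[1, 1, 1, 1, 1, 1, 1, 1, 1, 1])

```text
t: 7.8
position: [0.6581, 0.2871, 0.0846]
orientation: [-3.137, 0.158, -0.001]
wrist_force: [-0.3, 0.7, -0.1]
width: 0.0005
grip_force: 0.0
```

Run:
```python
from h import *
im=snap('scene','s3.png'); w=snap('wrist','w3.png')
a=cv2.resize(im[190:310,360:520,::-1],(400,300)); b=cv2.resize(w[:,:,::-1],(400,300))
cv2.imwrite('pics/c4.png',np.hstack([a,b]))
wp()
```

```text
t 7.9 pos [0.6568 0.2874 0.0842] yaw -5.7 w 0.0006 F [-0.7 -0.7 -0.5]
```

View pics/c4.png

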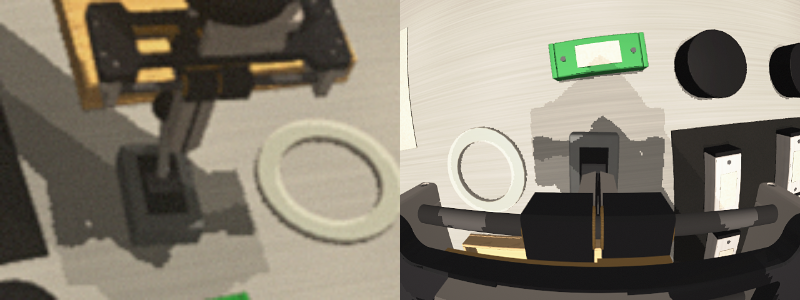

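Run:
```python
from h import *
p=manip.get_state()['position']; print(proj('scene',p),proj('scene',(.601,.298,.096)),proj('scene',(.672,.287,.096)))
im=cv2.imread('pics/s3.png'); w=cv2.imread('pics/w3.png')
for P in [p,(.672,.287,.096),(.636,.29,.03)]: cv2.circle(im,tuple(int(v) for v in proj('scene',P)),1,(0,0,255),-1)
cv2.imwrite('pics/c5.png',np.hstack([cv2.resize(im[210:290,385:465],(400,400),interpolation=cv2.INTER_CUBIC),cv2.resize(w[200:400,220:420],(400,400))]))
```

```text
[428.  255.9] [425.8 230.5] [431.2 258.8]
```

View pics/c5.png

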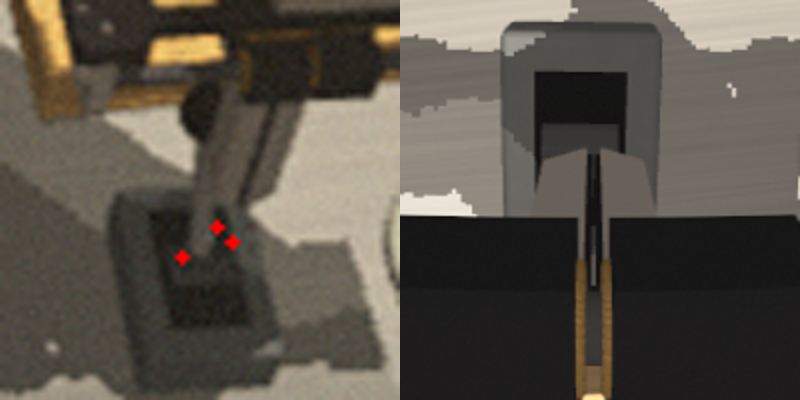

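The ball is still behind the fingers, so they passed it without moving it. I'll lift straight up, come down lower so the fingers meet the lever too, and push in small steps while watching the force.

>>> servo_tool(offset=[[0, 0, -0.03], [0, 0, -0.08], [-0.05, 0, -0.08], [-0.1, 0, -0.08], [-0.115, 0, -0.08], [-0.115, 0, -0.03], [-0.115, 0, 0.02], [-0.115, 0, 0.026], [-0.1, 0, 0.026], [-0.09, 0, 0.026]], delta_rot=[[0, 0, 0], [0, 0, 0], [0, 0, 0], [0, 0, 0], [0, 0, 0], [0, 0, 0], [0, 0, 0], [0, 0, 0], [0, 0, 0], [0, 0, 0]], gripper=[1, 1, 1, 1, 1, 1, 1, 1, 1, 1])

```text
t: 9.15
position: [0.5706, 0.2962, 0.06]
orientation: [-3.136, 0.159, -0.004]
wrist_force: [-0.1, -0.2, -0.0]
width: 0.0006
grip_force: 0.0
```

>>> servo_tool(offset=[[0.003, 0, 0], [0.006, 0, 0], [0.01, 0, 0], [0.013, 0, 0], [0.016, 0, 0], [0.02, 0, 0], [0.024, 0, 0], [0.028, 0, 0], [0.03, 0, 0], [0.03, 0, 0]], delta_rot=[[0, 0, 0], [0, 0, 0], [0, 0, 0], [0, 0, 0], [0, 0, 0], [0, 0, 0], [0, 0, 0], [0, 0, 0], [0, 0, 0], [0, 0, 0]], gripper=[1, 1, 1, 1, 1, 1, 1, 1, 1, 1])

```text
t: 10.4
position: [0.598, 0.2928, 0.0577]
orientation: [-3.138, 0.158, -0.0]
wrist_force: [0.3, 0.0, -0.4]
width: 0.0004
grip_force: 0.2
```

Run:
```python
from h import *
st()
im=snap('scene','s4.png'); w=snap('wrist','w4.png')[:,:,::-1]; im=im[:,:,::-1]
cv2.imwrite('pics/c6.png',np.hstack([cv2.resize(im[210:290,385:465],(400,400),interpolation=cv2.INTER_CUBIC),cv2.resize(w[200:400,220:420],(400,400))]))
```

```text
t 10.4
q [-0.3813  0.532  -0.2322  1.7088  0.1475  0.9177 -2.3437]
position [0.598  0.2928 0.0577]
orientation [-3.1376e+00  1.5780e-01 -2.0000e-04]
wrist_force [ 0.2616  0.0411 -0.3826]
ft_torque [0.0324 0.064  0.0245]
width 0.0004
grip_force 0.1545
[[ 0.995 -0.1    0.   ]
 [-0.1   -0.995  0.   ]
 [ 0.    -0.    -1.   ]]
```

View pics/c6.png

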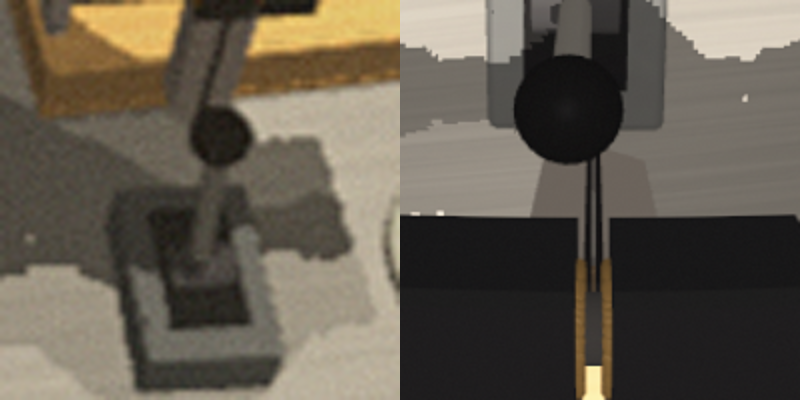

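The ball is now against the front of the fingers and has moved slightly. I'll carry on slowly at this height.

>>> servo_tool(offset=[[0.005, 0, 0], [0.01, 0, 0], [0.015, 0, 0], [0.02, 0, 0], [0.025, 0, 0], [0.03, 0, 0], [0.034, 0, 0], [0.038, 0, 0], [0.04, 0, 0], [0.04, 0, 0]], delta_rot=[[0, 0, 0], [0, 0, 0], [0, 0, 0], [0, 0, 0], [0, 0, 0], [0, 0, 0], [0, 0, 0], [0, 0, 0], [0, 0, 0], [0, 0, 0]], gripper=[1, 1, 1, 1, 1, 1, 1, 1, 1, 1])

```text
t: 11.75
position: [0.6377, 0.2888, 0.0578]
orientation: [-3.138, 0.158, 0.0]
wrist_force: [0.2, -0.0, -0.1]
width: 0.0007
grip_force: 0.0
```

```bash
cat >> h.py <<'E'
def toggle(tag):
    im=snap('scene','tg%s.png'%tag)
    for nm,P in [('on',(.601,.298,.096)),('off',(.672,.287,.096)),('on+',(.605,.298,.098)),('mid',(.636,.292,.105))]:
        u,v=proj('scene',P).astype(int); print(nm,im[v-2:v+3,u-2:u+3].mean((0,1)).round(0))
E
python3 - <<'E'
from h import *
wp(); toggle('a')
E
```

```text
t 11.75 pos [0.6377 0.2888 0.0578] yaw -5.8 w 0.0007 F [ 0.2 -0.  -0.1]
on [89. 77. 62.]
off [35. 32. 27.]
on+ [76. 67. 57.]
mid [82. 73. 64.]
```

>>> servo_tool(offset=[[-0.01, 0, 0], [-0.03, 0, 0], [-0.06, 0, 0], [-0.1, 0, 0], [-0.1, 0, -0.05], [-0.1, 0, -0.1], [-0.1, 0, -0.14], [-0.1, 0.05, -0.14], [-0.1, 0.11, -0.14], [-0.1, 0.17, -0.14]], delta_rot=[[0, 0, 0], [0, 0, 0], [0, 0, 0], [0, 0, 0], [0, 0, 0], [0, 0, 0], [0, 0, 0], [0, 0, 0.15], [0, 0, 0.3], [0, 0, 0.45]], gripper=[1, 1, 1, 1, 1, 1, 0.7, 0.7, 0.7, 0.7])

```text
t: 13.05
position: [0.52, 0.1283, 0.1979]
orientation: [-3.021, 0.86, -0.001]
wrist_force: [0.8, 0.2, 0.9]
width: 0.0281
grip_force: 0.0
```

Run:
```python
from h import *
toggle('b'); im=cv2.imread('pics/tgb.png'); cv2.imwrite('pics/c7.png',cv2.resize(im[190:310,360:520],(480,360)))
wp((.54,-.1,.19,-60),(.592,-.282,.17,-90.5))
```

```text
on [145. 125.  97.]
off [48. 43. 34.]
on+ [158. 142. 119.]
mid [182. 170. 149.]
t 13.1 pos [0.5196 0.1198 0.1979] yaw -32.7 w 0.0282 F [ 2.5 -9.9  1.5]
(0.54, -0.1, 0.19, -60) off [0.1358, 0.1739, 0.0085] rot [0.002, -0.002, 0.477]
(0.592, -0.282, 0.17, -90.5) off [0.2778, 0.299, 0.029] rot [0.001, -0.002, 1.009]
```

View pics/c7.png

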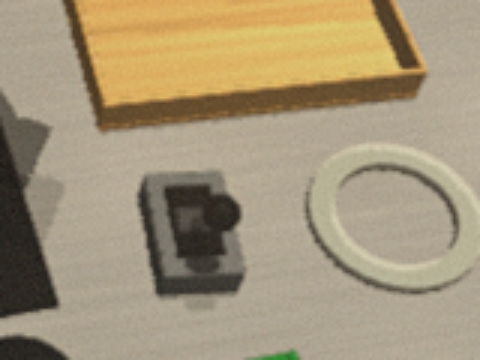

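The toggle is off: the ball now leans away from the robot, at about (433,260) in the scene image. Next is the drawer handle.

>>> servo_tool(offset=[[0.045, 0.045, 0], [0.09, 0.09, 0], [0.135, 0.135, 0], [0.165, 0.18, 0.005], [0.2, 0.22, 0.01], [0.24, 0.26, 0.02], [0.278, 0.299, 0.029], [0.278, 0.299, 0.06], [0.278, 0.299, 0.06], [0.278, 0.299, 0.06]], delta_rot=[[0, 0, 0.15], [0, 0, 0.3], [0, 0, 0.45], [0, 0, 0.6], [0, 0, 0.75], [0, 0, 0.9], [0, 0, 1.01], [0, 0, 1.01], [0, 0, 1.01], [0, 0, 1.01]], gripper=[0.7, 0.7, 0.7, 0.7, 0.7, 0.7, 0.7, 0.7, 0.7, 0.7])

```text
t: 14.35
position: [0.6021, -0.2695, 0.1389]
orientation: [-2.234, 2.208, -0.001]
wrist_force: [-0.1, 0.8, 0.2]
width: 0.0283
grip_force: 0.0
```

Run:
```python
from h import *
wp((.592,-.282,.043,-90.5))
w=snap('wrist','w5.png')[:,:,::-1]; cv2.imwrite('pics/c8.png',w)
def bar(r):
    g=w[r,:,:].astype(int).sum(1); return g
for r in (120,150,180,210,240): print(r,[int(v) for v in bar(r)[290:350:3]])
for u,v in [(317,150),(317,200),(317,250)]: print(pt('wrist',u,v,.062))
```

```text
t 14.35 pos [ 0.6021 -0.2695  0.1389] yaw -89.3 w 0.0283 F [-0.1  0.8  0.2]
(0.592, -0.282, 0.043, -90.5) off [0.0124, 0.0103, 0.0958] rot [-0.001, 0.0, 0.021]
120 [431, 416, 724, 696, 696, 695, 699, 701, 692, 687, 705, 698, 683, 701, 701, 697, 697, 688, 695, 702]
150 [432, 419, 716, 704, 700, 700, 703, 703, 703, 626, 657, 273, 340, 408, 334, 250, 705, 706, 706, 707]
180 [328, 326, 641, 632, 629, 626, 706, 702, 720, 651, 349, 190, 211, 238, 207, 291, 438, 445, 449, 449]
210 [330, 328, 333, 332, 336, 335, 338, 336, 338, 334, 268, 159, 172, 173, 156, 327, 338, 341, 341, 346]
240 [330, 328, 336, 330, 334, 335, 334, 333, 332, 335, 244, 161, 172, 170, 150, 326, 334, 330, 337, 337]
[ 0.6018 -0.3452  0.062 ]
[ 0.6013 -0.3059  0.062 ]
[ 0.6008 -0.2655  0.062 ]
```

View pics/c8.png

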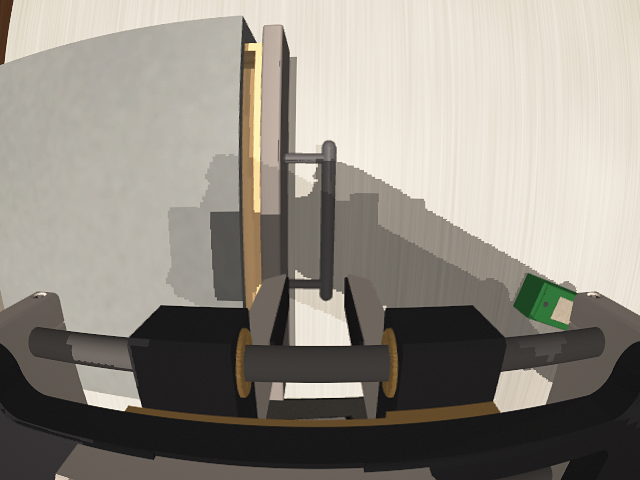

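The handle bar runs from (329,148) to (327,293) in the wrist view, with the fingers straddling its near end.

Run:
```python
from h import *
a,b=pt('wrist',329,149,.062),pt('wrist',327,293,.062);print(a,b,(a+b)/2); m=(a+b)/2
wp((m[0],m[1],.043,-90.5))
```

```text
[ 0.5925 -0.3461  0.062 ] [ 0.592  -0.2287  0.062 ] [ 0.59225 -0.2874   0.062  ]
t 14.4 pos [ 0.6023 -0.2697  0.1392] yaw -89.3 w 0.0282 F [-0.4 -0.3 -0.4]
(np.float64(0.5922499999999999), np.float64(-0.2874), 0.043, -90.5) off [0.0176, 0.0104, 0.0962] rot [-0.001, 0.0, 0.021]
```

>>> servo_tool(offset=[[0.018, 0.01, 0], [0.018, 0.01, 0.02], [0.018, 0.01, 0.04], [0.018, 0.01, 0.06], [0.018, 0.01, 0.08], [0.018, 0.01, 0.096], [0.018, 0.01, 0.096], [0.018, 0.01, 0.096], [0.018, 0.01, 0.096], [0.018, 0.01, 0.096]], delta_rot=[[0, 0, 0.02], [0, 0, 0.02], [0, 0, 0.02], [0, 0, 0.02], [0, 0, 0.02], [0, 0, 0.02], [0, 0, 0.02], [0, 0, 0.02], [0, 0, 0.02], [0, 0, 0.02]], gripper=[0.7, 0.7, 0.7, 0.7, 0.7, 0.7, 1, 1, 1, 1])

```text
t: 15.65
position: [0.5922, -0.2887, 0.0424]
orientation: [-2.211, 2.232, -0.001]
wrist_force: [-0.4, 0.8, 0.0]
width: 0.0004
grip_force: 0.0
```

Run:
```python
from h import *
wp((.592-.193,-.2875,.043,-90.5),(.592-.193,-.2855,.043,-90.5))
```

```text
t 15.65 pos [ 0.5922 -0.2887  0.0424] yaw -90.5 w 0.0004 F [-0.4  0.8  0. ]
(0.39899999999999997, -0.2875, 0.043, -90.5) off [0.0006, 0.1932, -0.0008] rot [-0.001, -0.0, -0.001]
(0.39899999999999997, -0.2855, 0.043, -90.5) off [-0.0014, 0.1933, -0.0008] rot [-0.001, -0.0, -0.001]
```

Run:
```python
from h import *
p=manip.get_state()['position']
w=snap('wrist','w6.png')[:,:,::-1].copy(); s=snap('scene','s6.png')[:,:,::-1].copy()
u,v=proj('scene',p); print(u,v)
c=s[int(v)-60:int(v)+60,int(u)-60:int(u)+60]; c=cv2.resize(c,(480,480),interpolation=cv2.INTER_CUBIC); cv2.circle(c,(240,240),2,(0,0,255),-1)
cv2.imwrite('pics/c9.png',np.hstack([c,cv2.resize(w[140:460,210:420],(315,480))]))
```

```text
151.9 280.6
```

View pics/c9.png

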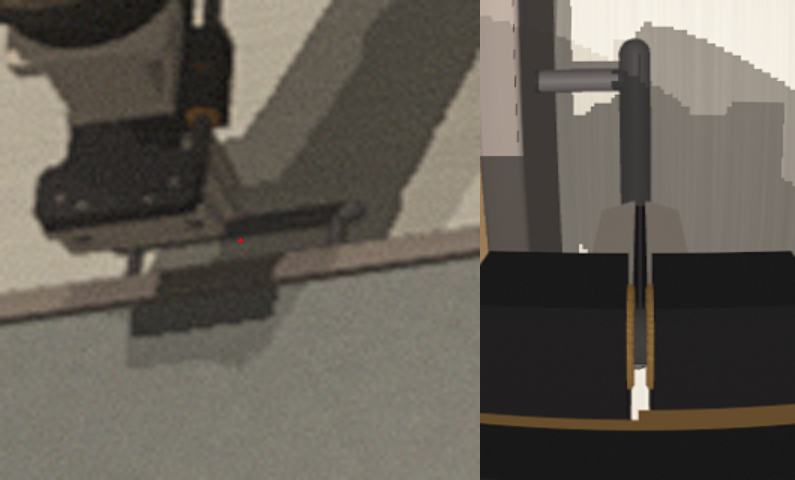

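The closed fingers are sitting above the bar, and their tips look about 25–30 mm higher than the reported z. That also explains the missed toggle pushes. I'll open and descend around the bar in small steps.

>>> servo_tool(offset=[[0, 0, 0], [0, 0, 0], [0, 0, 0], [0, 0, 0], [0, 0, 0.005], [0, 0, 0.01], [0, 0, 0.015], [0, 0, 0.02], [0, 0, 0.02], [0, 0, 0.02]], delta_rot=[[0, 0, 0], [0, 0, 0], [0, 0, 0], [0, 0, 0], [0, 0, 0], [0, 0, 0], [0, 0, 0], [0, 0, 0], [0, 0, 0], [0, 0, 0]], gripper=[0.7, 0.7, 0.7, 0.7, 0.7, 0.7, 1, 1, 1, 1])

```text
t: 17.0
position: [0.5913, -0.2885, 0.0211]
orientation: [2.21, -2.232, -0.001]
wrist_force: [1.3, -1.9, -11.6]
width: 0.01
grip_force: 30.0
```

Run:
```python
from h import *
st()
```

```text
t 17.0
q [ 0.1784  0.5667  0.2419  1.7717 -0.1756  0.8253 -2.6475]
position [ 0.5913 -0.2885  0.0211]
orientation [ 2.2104e+00 -2.2316e+00 -1.5000e-03]
wrist_force [  1.3262  -1.9148 -11.5923]
ft_torque [-0.2887 -0.2611  0.0167]
width 0.01
grip_force 29.9984
[[-0.01  -1.    -0.001]
 [-1.     0.01   0.   ]
 [-0.     0.001 -1.   ]]
```

>>> servo_tool(offset=[[0, 0.01, 0.001], [0, 0.03, 0.001], [0, 0.055, 0.001], [0, 0.08, 0.001], [0, 0.105, 0.001], [0, 0.13, 0.001], [0, 0.155, 0.001], [0, 0.175, 0.001], [0, 0.19, 0.001], [0, 0.192, 0.001]], delta_rot=[[0, 0, 0], [0, 0, 0], [0, 0, 0], [0, 0, 0], [0, 0, 0], [0, 0, 0], [0, 0, 0], [0, 0, 0], [0, 0, 0], [0, 0, 0]], gripper=[1, 1, 1, 1, 1, 1, 1, 1, 1, 1])

```text
t: 18.25
position: [0.4007, -0.2875, 0.0219]
orientation: [-2.209, 2.232, -0.005]
wrist_force: [6.3, -1.9, 2.4]
width: 0.0428
grip_force: 3.0
```

>>> servo_tool(offset=[[0, 0, 0], [0, 0, 0], [0, 0.002, 0], [0, 0.002, 0], [0, 0, 0], [0, 0, 0], [0, 0, 0], [0, 0, 0], [0, 0, 0], [0, 0, 0]], delta_rot=[[0, 0, 0], [0, 0, 0], [0, 0, 0], [0, 0, 0], [0, 0, 0], [0, 0, 0], [0, 0, 0], [0, 0, 0], [0, 0, 0], [0, 0, 0]], gripper=[1, 1, 1, 1, 1, 1, 0.7, 0.7, 0.7, 0.7])

```text
t: 19.5
position: [0.4078, -0.288, 0.0228]
orientation: [-2.21, 2.225, -0.018]
wrist_force: [34.1, -2.5, -14.0]
width: 0.0286
grip_force: 17.3
```

Run:
```python
from h import *
st()
```

```text
t 19.5
q [ 0.2669  0.3413  0.2607  2.1454 -0.1449  0.6579 -2.5215]
position [ 0.4078 -0.288   0.0228]
orientation [-2.2099  2.2252 -0.0183]
wrist_force [ 34.1358  -2.5423 -14.0059]
ft_torque [-3.4500e-01 -8.2667e+00  1.9000e-03]
width 0.0286
grip_force 17.2892
[[-0.007 -1.     0.012]
 [-1.     0.007 -0.004]
 [ 0.004 -0.012 -1.   ]]
```

>>> servo_tool(offset=[[0, -0.004, 0], [0, -0.008, 0], [0, -0.01, 0], [0, -0.01, 0], [0, -0.01, 0], [0, -0.01, 0], [0, -0.01, 0], [0, -0.01, 0], [0, -0.01, 0], [0, -0.01, 0]], delta_rot=[[0, 0, 0], [0, 0, 0], [0, 0, 0], [0, 0, 0], [0, 0, 0], [0, 0, 0], [0, 0, 0], [0, 0, 0], [0, 0, 0], [0, 0, 0]], gripper=[0.7, 0.7, 0.7, 0.7, 0.7, 0.7, 0.7, 0.7, 0.7, 0.7])

```text
t: 20.75
position: [0.4099, -0.2869, 0.0208]
orientation: [-2.211, 2.232, 0.0]
wrist_force: [-0.1, -0.3, -0.4]
width: 0.0283
grip_force: 0.0
```

Run:
```python
from h import *
st()
w=snap('wrist','w7.png')[:,:,::-1];t=snap('top','top7.png')[:,:,::-1]
cv2.imwrite('pics/c10.png',np.hstack([w[:,100:500],t[:,200:600]]))
```

```text
t 20.75
q [ 0.262   0.3533  0.2615  2.1336 -0.1444  0.6709 -2.5296]
position [ 0.4099 -0.2869  0.0208]
orientation [-2.2109  2.2319  0.    ]
wrist_force [-0.0765 -0.2724 -0.4318]
ft_torque [ 0.1311 -0.0516 -0.0296]
width 0.0283
grip_force 0.0
[[-0.009 -1.     0.   ]
 [-1.     0.009  0.   ]
 [-0.    -0.    -1.   ]]
```

View pics/c10.png

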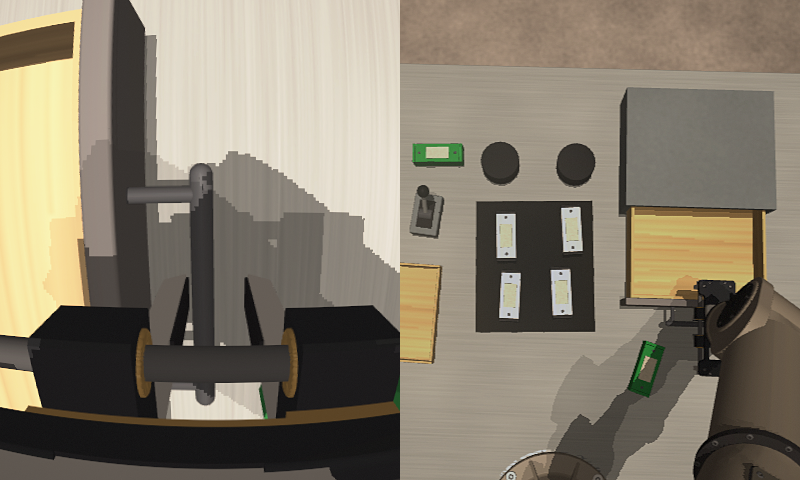

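Run:
```python
from h import *
for u,v in [(302,180),(302,250),(303,290)]: print(pt('wrist',u,v,.062),pt('wrist',u,v,.035))
print('front top edge', [pt('top',*p,.08) for p in [(820-200-200,300),(820-400+0,303)]])
print('handle top px', [pt('top',*p,.062) for p in [(463,322),(464,325)]])
print('drawer R/L inner', [pt('top',*p,.078) for p in [(429,206),(427,296),(555,210),(566,210)]])
wp((.402,-.287,.0208,-90.5))
```

```text
[ 0.4149 -0.3447  0.062 ] [ 0.416  -0.3434  0.035 ]
[ 0.4154 -0.3114  0.062 ] [ 0.4165 -0.3049  0.035 ]
[ 0.4153 -0.2911  0.062 ] [ 0.4164 -0.2814  0.035 ]
front top edge [array([ 0.4608, -0.1254,  0.08  ]), array([ 0.4547, -0.1255,  0.08  ])]
handle top px [array([ 0.4187, -0.2178,  0.062 ]), array([ 0.4126, -0.2199,  0.062 ])]
drawer R/L inner [array([ 0.6587, -0.1429,  0.078 ]), array([ 0.4695, -0.1401,  0.078 ]), array([ 0.6577, -0.4072,  0.078 ]), array([ 0.6583, -0.4302,  0.078 ])]
t 20.85 pos [ 0.4099 -0.2869  0.0208] yaw -90.5 w 0.0287 F [-0.3 -0.9 -0.1]
(0.402, -0.287, 0.0208, -90.5) off [0.0002, 0.0079, -0.0] rot [-0.0, 0.0, -0.001]
```

The top view shows the drawer out. The handle has moved to x ≈ 0.415, and the stall force there says it is at its stop. All four housings are still in place, so next is the near-right one.

Run:
```python
from h import *
for r in housings('top7.png'): print(r)
wp((.41,-.287,.15,-90.5),(.477,-.006,.15,3.5))
```

```text
(array([0.4662, 0.104 ]), np.float64(-0.7), np.float64(0.096), np.float64(0.041), array([309., 295.], dtype=float32))
(array([ 0.4766, -0.006 ]), np.float64(3.5), np.float64(0.096), np.float64(0.041), array([361., 292.], dtype=float32))
(array([0.5945, 0.1166]), np.float64(4.0), np.float64(0.095), np.float64(0.041), array([305., 236.], dtype=float32))
(array([ 0.6127, -0.0252]), np.float64(4.4), np.float64(0.096), np.float64(0.041), array([371., 229.], dtype=float32))
t 20.85 pos [ 0.4099 -0.2869  0.0208] yaw -90.5 w 0.0287 F [-0.3 -0.9 -0.1]
(0.41, -0.287, 0.15, -90.5) off [0.0001, -0.0001, -0.1292] rot [-0.0, 0.0, -0.001]
(0.477, -0.006, 0.15, 3.5) off [-0.2815, -0.0644, -0.1292] rot [-0.0, 0.0, -1.641]
```

>>> servo_tool(offset=[[0, 0, -0.045], [0, 0, -0.09], [0, 0, -0.13], [-0.04, -0.01, -0.13], [-0.08, -0.02, -0.13], [-0.12, -0.03, -0.13], [-0.16, -0.04, -0.13], [-0.2, -0.05, -0.13], [-0.24, -0.06, -0.13], [-0.281, -0.064, -0.13]], delta_rot=[[0, 0, 0], [0, 0, 0], [0, 0, 0], [0, 0, -0.17], [0, 0, -0.34], [0, 0, -0.51], [0, 0, -0.68], [0, 0, -0.85], [0, 0, -1.02], [0, 0, -1.19]], gripper=[0.7, 0.5, 0, 0, 0, 0, 0, 0, 0, 0])

```text
t: 22.1
position: [0.4769, -0.0052, 0.1509]
orientation: [-3.083, 0.601, -0.001]
wrist_force: [-0.1, -0.6, -0.1]
width: 0.0939
grip_force: 0.0
```

Run:
```python
from h import *
wp((.477,-.006,.15,3.5),(.477,-.006,.02,3.5))
```

```text
t 22.1 pos [ 0.4769 -0.0052  0.1509] yaw -22.0 w 0.0939 F [-0.1 -0.6 -0.1]
(0.477, -0.006, 0.15, 3.5) off [0.0004, 0.0008, 0.0009] rot [-0.0, -0.0, -0.446]
(0.477, -0.006, 0.02, 3.5) off [0.0004, 0.0008, 0.1309] rot [-0.0, -0.0, -0.446]
```

Descending to a reported z of 0.025, with the tips opened around the housing.

>>> servo_tool(offset=[[0, 0, 0.01], [0, 0, 0.02], [0, 0.001, 0.03], [0, 0.001, 0.055], [0, 0.001, 0.08], [0, 0.001, 0.1], [0, 0.001, 0.115], [0, 0.001, 0.126], [0, 0.001, 0.126], [0, 0.001, 0.126]], delta_rot=[[0, 0, -0.17], [0, 0, -0.34], [0, 0, -0.446], [0, 0, -0.446], [0, 0, -0.446], [0, 0, -0.446], [0, 0, -0.446], [0, 0, -0.446], [0, 0, -0.446], [0, 0, -0.446]], gripper=[0, 0, 0, 0, 0, 0, 0, 0, 0, 0])

```text
t: 23.35
position: [0.4766, -0.0073, 0.0253]
orientation: [-3.14, -0.087, -0.001]
wrist_force: [0.2, 0.5, -0.4]
width: 0.0939
grip_force: 0.0
```

Run:
```python
from h import *
st()
w=snap('wrist','w8.png')[:,:,::-1];s=snap('scene','s8.png')[:,:,::-1]
cv2.imwrite('pics/c11.png',np.hstack([cv2.resize(w,(400,300)),cv2.resize(s[140:320,220:460],(400,300))]))
```

```text
t 23.35
q [-0.054   0.3064 -0.076   2.1652  0.0368  0.6705 -1.6704]
position [ 0.4766 -0.0073  0.0253]
orientation [-3.1403e+00 -8.7500e-02 -1.0000e-03]
wrist_force [ 0.2128  0.5323 -0.4265]
ft_torque [ 0.0618 -0.0205  0.0097]
width 0.0939
grip_force 0.0
[[ 0.998  0.056  0.001]
 [ 0.056 -0.998  0.   ]
 [ 0.001 -0.    -1.   ]]
```

View pics/c11.png

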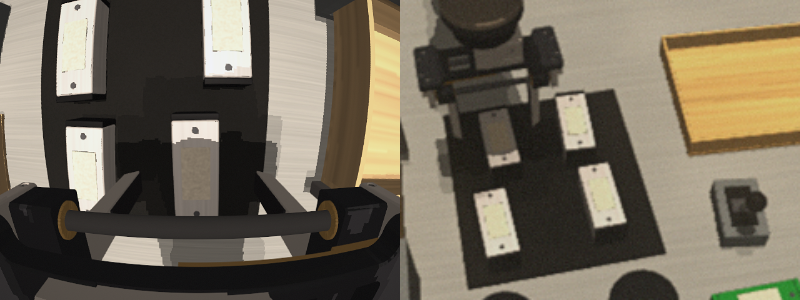

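The housing sits centred between the open fingers, clear of its neighbours. Now I'll descend slowly to feel the mat.

>>> servo_tool(offset=[[0, 0, 0.003], [0, 0, 0.006], [0, 0, 0.009], [0, 0, 0.012], [0, 0, 0.015], [0, 0, 0.018], [0, 0, 0.02], [0, 0, 0.022], [0, 0, 0.022], [0, 0, 0.022]], delta_rot=[[0, 0, 0], [0, 0, 0], [0, 0, 0], [0, 0, 0], [0, 0, 0], [0, 0, 0], [0, 0, 0], [0, 0, 0], [0, 0, 0], [0, 0, 0]], gripper=[0, 0, 0, 0, 0, 0, 0, 0, 0, 0])

```text
t: 24.7
position: [0.4762, -0.0074, 0.0029]
orientation: [-3.14, -0.087, -0.0]
wrist_force: [0.3, 0.5, 0.4]
width: 0.0943
grip_force: 0.0
```

>>> servo_tool(offset=[[0, 0, 0.001], [0, 0, 0.002], [0, 0, 0.003], [0, 0, 0.004], [0, 0, 0.005], [0, 0, 0.006], [0, 0, 0.007], [0, 0, 0.007], [0, 0, 0.007], [0, 0, 0.007]], delta_rot=[[0, 0, 0], [0, 0, 0], [0, 0, 0], [0, 0, 0], [0, 0, 0], [0, 0, 0], [0, 0, 0], [0, 0, 0], [0, 0, 0], [0, 0, 0]], gripper=[0, 0, 0, 0, 0, 0, 0, 0, 0, 0])

```text
t: 25.95
position: [0.4762, -0.0074, -0.0042]
orientation: [-3.14, -0.087, -0.0]
wrist_force: [-0.5, 0.4, 0.4]
width: 0.094
grip_force: 0.0
```

>>> servo_tool(offset=[[0, 0, 0.002], [0, 0, 0.004], [0, 0, 0.006], [0, 0, 0.008], [0, 0, 0.01], [0, 0, 0.012], [0, 0, 0.013], [0, 0, 0.014], [0, 0, 0.014], [0, 0, 0.014]], delta_rot=[[0, 0, 0], [0, 0, 0], [0, 0, 0], [0, 0, 0], [0, 0, 0], [0, 0, 0], [0, 0, 0], [0, 0, 0], [0, 0, 0], [0, 0, 0]], gripper=[0, 0, 0, 0, 0, 0, 0, 0, 0, 0])

```text
t: 27.2
position: [0.4762, -0.0074, -0.0182]
orientation: [-3.14, -0.088, -0.0]
wrist_force: [-0.7, -0.5, 0.1]
width: 0.0938
grip_force: 0.0
```

>>> servo_tool(offset=[[0, 0, 0.001], [0, 0, 0.002], [0, 0, 0.003], [0, 0, 0.004], [0, 0, 0.005], [0, 0, 0.005], [0, 0, 0.005], [0, 0, 0.005], [0, 0, 0.005], [0, 0, 0.005]], delta_rot=[[0, 0, 0], [0, 0, 0], [0, 0, 0], [0, 0, 0], [0, 0, 0], [0, 0, 0], [0, 0, 0], [0, 0, 0], [0, 0, 0], [0, 0, 0]], gripper=[0, 0, 0, 0, 0, 0, 0, 0, 0, 0])

```text
t: 28.45
position: [0.4762, -0.0074, -0.0231]
orientation: [-3.14, -0.087, -0.0]
wrist_force: [0.4, 0.1, -0.4]
width: 0.0938
grip_force: 0.0
```

No mat contact yet, but the tips should be low on the housing, so I'll grip and lift.

>>> servo_tool(offset=[[0, 0, 0], [0, 0, 0], [0, 0, 0], [0, 0, 0], [0, 0, 0], [0, 0, 0], [0, 0, -0.02], [0, 0, -0.06], [0, 0, -0.1], [0, 0, -0.1]], delta_rot=[[0, 0, 0], [0, 0, 0], [0, 0, 0], [0, 0, 0], [0, 0, 0], [0, 0, 0], [0, 0, 0], [0, 0, 0], [0, 0, 0], [0, 0, 0]], gripper=[1, 1, 1, 1, 1, 1, 1, 1, 1, 1])

```text
t: 29.7
position: [0.4778, -0.0074, 0.0791]
orientation: [-3.14, -0.087, -0.007]
wrist_force: [0.6, -0.3, -4.1]
width: 0.042
grip_force: 30.0
```

>>> servo_tool(offset=[[0, 0, 0], [0, 0, 0], [0, 0, 0], [0, 0, 0], [0, 0, 0], [0, 0, 0], [0, 0, 0], [0, 0, 0], [0, 0, 0], [0, 0, 0]], delta_rot=[[0, 0.1, 0], [0, 0.2, 0], [0, 0.25, 0], [0, 0.25, 0], [0, 0.25, 0], [0, 0.15, 0], [0, 0.05, 0], [0, 0, 0], [0, 0, 0], [0, 0, 0]], gripper=[1, 1, 1, 1, 1, 1, 1, 1, 1, 1])

```text
t: 30.95
position: [0.4759, -0.0074, 0.0764]
orientation: [-3.14, -0.087, 0.0]
wrist_force: [-0.2, 0.1, -3.6]
width: 0.042
grip_force: 30.0
```

```bash
cat >> h.py <<'E'
def tq(n=10):
    T=[];F=[]
    for i in range(n):
        cams.snapshot('wrist'); s=manip.get_state(); T.append(s['ft_torque']);F.append(s['wrist_force'])
    Q=R.from_rotvec(s['orientation'])
    print('t',s['t'],'w',s['width'],'pos',np.round(s['position'],4),'tool-frame torque',Q.inv().apply(np.mean(T,0)).round(4),'sd',np.std(T,0).round(3),'F',np.mean(F,0).round(2))
E
python3 - <<'E'
from h import *
tq()
E
```

```text
t 31.45 w 0.04171366177462449 pos [ 0.4762 -0.0074  0.0769] tool-frame torque [ 0.0272 -0.0079  0.0072] sd [0.022 0.022 0.029] F [-0.04  0.04 -3.59]
```

>>> servo_tool(offset=[[0, 0, 0], [0, 0, 0], [0, 0, 0], [0, 0, 0], [0, 0, 0], [0, 0, 0], [0, 0, 0], [0, 0, 0], [0, 0, 0], [0, 0, 0]], delta_rot=[[0, -0.1, 0], [0, -0.2, 0], [0, -0.25, 0], [0, -0.25, 0], [0, -0.25, 0], [0, -0.15, 0], [0, -0.05, 0], [0, 0, 0], [0, 0, 0], [0, 0, 0]], gripper=[1, 1, 1, 1, 1, 1, 1, 1, 1, 1])

```text
t: 32.7
position: [0.4765, -0.0074, 0.0772]
orientation: [-3.14, -0.088, -0.0]
wrist_force: [0.2, 0.4, -3.1]
width: 0.0416
grip_force: 30.0
```

Run:
```python
from h import *
tq()
```

```text
t 33.2 w 0.04182306828970755 pos [ 0.4762 -0.0074  0.0767] tool-frame torque [ 0.0165 -0.0117 -0.0177] sd [0.029 0.023 0.024] F [-0.06 -0.01 -3.6 ]
```

The torque shift between the two rocks is about 0.004 N·m, so this one is sound and goes in the tray.

Run:
```python
from h import *
wp((.4796,.446,.09,88.5),(.4796,.446,-.020,88.5))
```

```text
t 33.2 pos [ 0.4762 -0.0074  0.0767] yaw 3.2 w 0.0418 F [ 0.5 -1.1 -3.5]
(0.4796, 0.446, 0.09, 88.5) off [0.0286, -0.4525, -0.0133] rot [-0.0, 0.0, -1.489]
(0.4796, 0.446, -0.02, 88.5) off [0.0287, -0.4525, 0.0967] rot [-0.0, 0.0, -1.489]
```

>>> servo_tool(offset=[[0.003, -0.045, -0.013], [0.006, -0.09, -0.013], [0.009, -0.14, -0.013], [0.012, -0.19, -0.013], [0.015, -0.24, -0.013], [0.018, -0.29, -0.013], [0.021, -0.34, -0.013], [0.025, -0.4, -0.013], [0.0285, -0.4525, -0.013], [0.0285, -0.4525, -0.013]], delta_rot=[[0, 0, -0.16], [0, 0, -0.32], [0, 0, -0.48], [0, 0, -0.64], [0, 0, -0.8], [0, 0, -0.96], [0, 0, -1.14], [0, 0, -1.31], [0, 0, -1.489], [0, 0, -1.489]], gripper=[1, 1, 1, 1, 1, 1, 1, 1, 1, 1])

```text
t: 34.45
position: [0.4775, 0.4505, 0.0893]
orientation: [-2.24, -2.198, -0.001]
wrist_force: [-0.5, -1.0, -3.7]
width: 0.0417
grip_force: 30.0
```

>>> servo_tool(offset=[[0, 0, 0.03], [0, 0, 0.06], [0, 0, 0.085], [0, 0, 0.1], [0, 0, 0.107], [0, 0, 0.11], [0, 0, 0.11], [0, 0, 0.11], [0, 0, 0.11], [0, 0, 0.11]], delta_rot=[[0, 0, 0], [0, 0, 0], [0, 0, 0], [0, 0, 0], [0, 0, 0], [0, 0, 0], [0, 0, 0], [0, 0, 0], [0, 0, 0], [0, 0, 0]], gripper=[1, 1, 1, 1, 1, 1, 1, 0.44, 0.44, 0.44])

```text
t: 35.7
position: [0.4796, 0.4462, -0.0198]
orientation: [2.25, 2.192, 0.001]
wrist_force: [0.6, 0.1, -0.5]
width: 0.0526
grip_force: 0.0
```

Run:
```python
from h import *
st()
```

```text
t 35.7
q [-0.529   0.6412 -0.4347  1.7649  0.3543  0.8129 -1.1602]
position [ 0.4796  0.4462 -0.0198]
orientation [2.2503e+00 2.1922e+00 1.0000e-03]
wrist_force [ 0.6308  0.1317 -0.5454]
ft_torque [-0.066  -0.0409 -0.0461]
width 0.0526
grip_force 0.0
[[ 0.026  1.     0.   ]
 [ 1.    -0.026  0.   ]
 [ 0.     0.    -1.   ]]
```

Run:
```python
from h import *
wp((.4796,.446,.075,88.5),(.466,.1035,.075,-1))
```

```text
t 35.7 pos [ 0.4796  0.4462 -0.0198] yaw 88.5 w 0.0526 F [ 0.6  0.1 -0.5]
(0.4796, 0.446, 0.075, 88.5) off [-0.0001, 0.0, -0.0948] rot [0.0, -0.0, 0.0]
(0.466, 0.1035, 0.075, -1) off [-0.3428, -0.0046, -0.0949] rot [0.0, -0.001, 1.562]
```

>>> servo_tool(offset=[[0, 0, -0.04], [0, 0, -0.08], [-0.04, 0, -0.095], [-0.085, -0.001, -0.095], [-0.13, -0.002, -0.095], [-0.175, -0.002, -0.095], [-0.22, -0.003, -0.095], [-0.265, -0.004, -0.095], [-0.31, -0.005, -0.095], [-0.343, -0.005, -0.095]], delta_rot=[[0, 0, 0], [0, 0, 0.17], [0, 0, 0.35], [0, 0, 0.53], [0, 0, 0.71], [0, 0, 0.89], [0, 0, 1.07], [0, 0, 1.25], [0, 0, 1.41], [0, 0, 1.56]], gripper=[0.44, 0.3, 0, 0, 0, 0, 0, 0, 0, 0])

```text
t: 36.95
position: [0.4653, 0.1014, 0.0751]
orientation: [-3.141, 0.034, -0.001]
wrist_force: [0.6, 0.5, 0.2]
width: 0.0944
grip_force: 0.0
```

```bash
cat >> h.py <<'E'
def look(f):
    snap('top',f)
    for r in housings(f): print(r[0],r[1:4])
E
python3 - <<'E'
from h import *
look('t9.png'); wp((.466,.1035,-.0225,-1))
w=snap('wrist','w9.png')
E
```

```text
[0.4792 0.4469] (np.float64(89.2), np.float64(0.096), np.float64(0.04))
[0.6108 0.1182] (np.float64(1.9), np.float64(0.061), np.float64(0.039))
[ 0.6128 -0.0252] (np.float64(4.2), np.float64(0.096), np.float64(0.04))
t 37.0 pos [0.4651 0.0976 0.075 ] yaw -1.9 w 0.0938 F [ 0.6 -5.3 -0.6]
(0.466, 0.1035, -0.0225, -1) off [0.0007, -0.0061, 0.0975] rot [0.001, 0.0, -0.015]
```

```bash
cat >> h.py <<'E'
def wlook(x,y,f,z=.039):
    im=snap('wrist',f); m=(im.min(2)>110).astype(np.uint8)
    n,l,s,c=cv2.connectedComponentsWithStats(m)
    for i in range(1,n):
        if s[i,4]<1500: continue
        v,u=np.where(l==i); k=slice(None,None,7); P=np.array([pt('wrist',a,b,z)[:2] for a,b in zip(u[k],v[k])])
        r=cv2.minAreaRect(P.astype(np.float32)); 
        if np.hypot(*(np.array(r[0])-[x,y]))<.09: print(np.round(r[0],4),np.round(r[1],3),round(r[2],1),'box',P.min(0),P.max(0))
E
python3 - <<'E'
from h import *
wlook(.466,.1035,'w10.png'); wp((.466,.1035,-.0225,-1))
E
```

```text
Traceback (most recent call last):
  File "h.py", line 63, in wlook
    v,u=np.where(l==i); k=slice(None,None,7); P=np.array([pt('wrist',a,b,z)[:2] for a,b in zip(u[k],v[k])])
                                                          ~~^^^^^^^^^^^^^^^
  File "h.py", line 13, in pt
    o,d=ray(n,u,v);return (o+d*(z-o[2])/d[2]).round(4)
        ~~~^^^^^^^
  File "h.py", line 7, in ray
    p=cams.camera_params(n);K=np.array(p['K']);E=np.array(p['extrinsics'])
ValueError: time passes only in moves, steps and waits
```

```bash
sed -i 's/^def ray(n,u,v):/_C={}\ndef cp(n,new=False):\n    if new or n not in _C: _C[n]=cams.camera_params(n)\n    return _C[n]\ndef ray(n,u,v):/; s/p=cams.camera_params(n);K/p=cp(n);K/; s/k=slice(None,None,7)/k=slice(None,None,max(1,len(v)\/\/800))/' h.py
python3 - <<'E'
from h import *
wlook(.466,.1035,'w10.png'); wp((.466,.1035,-.0225,-1))
E
```

```text
[0.4664 0.1051] [0.041 0.097] 88.5 box [0.4185 0.0837] [0.5148 0.1251]
t 37.15 pos [0.4657 0.1033 0.0751] yaw -0.8 w 0.094 F [-0.1  0.5 -0.1]
(0.466, 0.1035, -0.0225, -1) off [0.0002, -0.0002, 0.0976] rot [-0.0, -0.001, 0.003]
```

>>> servo_tool(offset=[[0.001, -0.001, 0.03], [0.001, -0.001, 0.06], [0.001, -0.001, 0.08], [0.001, -0.001, 0.09], [0.001, -0.001, 0.098], [0.001, -0.001, 0.098], [0.001, -0.001, 0.098], [0.001, -0.001, 0.098], [0.001, -0.001, 0.098], [0.001, -0.001, 0.098]], delta_rot=[[0, 0, 0.01], [0, 0, 0.01], [0, 0, 0.01], [0, 0, 0.01], [0, 0, 0.01], [0, 0, 0.01], [0, 0, 0.01], [0, 0, 0.01], [0, 0, 0.01], [0, 0, 0.01]], gripper=[0, 0, 0, 0, 0, 0, 1, 1, 1, 1])

```text
t: 38.4
position: [0.4666, 0.1042, -0.023]
orientation: [-3.141, 0.04, -0.0]
wrist_force: [-0.9, 0.2, -0.6]
width: 0.0571
grip_force: 0.0
```

>>> servo_tool(offset=[[0, 0, 0], [0, 0, 0], [0, 0, -0.02], [0, 0, -0.06], [0, 0, -0.1], [0, 0, -0.1], [0, 0, -0.1], [0, 0, -0.1], [0, 0, -0.1], [0, 0, -0.1]], delta_rot=[[0, 0, 0], [0, 0, 0], [0, 0, 0], [0, 0, 0], [0, 0, 0], [0, 0.1, 0], [0, 0.2, 0], [0, 0.25, 0], [0, 0.25, 0], [0, 0.25, 0]], gripper=[1, 1, 1, 1, 1, 1, 1, 1, 1, 1])

```text
t: 39.65
position: [0.4668, 0.1043, 0.0769]
orientation: [3.114, -0.039, 0.39]
wrist_force: [1.0, -0.4, -3.7]
width: 0.0421
grip_force: 30.0
```

>>> servo_tool(offset=[[0, 0, 0], [0, 0, 0], [0, 0, 0], [0, 0, 0], [0, 0, 0], [0, 0, 0], [0, 0, 0], [0, 0, 0], [0, 0, 0], [0, 0, 0]], delta_rot=[[0, 0, 0], [0, 0, 0], [0, -0.1, 0], [0, -0.2, 0], [0, -0.25, 0], [0, -0.25, 0], [0, -0.25, 0], [0, -0.25, 0], [0, -0.25, 0], [0, -0.25, 0]], gripper=[1, 1, 1, 1, 1, 1, 1, 1, 1, 1])

```text
t: 40.9
position: [0.4664, 0.1043, 0.0769]
orientation: [-3.141, 0.039, -0.001]
wrist_force: [0.0, 0.9, -2.8]
width: 0.0421
grip_force: 30.0
```

Run:
```python
from h import *
tq(8);wp()
```

```text
t 41.3 w 0.041839281214557676 pos [0.4666 0.1042 0.0768] tool-frame torque [ 0.0284  0.0401 -0.025 ] sd [0.027 0.026 0.027] F [ 0.26 -0.12 -3.49]
t 41.3 pos [0.4666 0.1042 0.0768] yaw -1.5 w 0.0418 F [ 0.5  0.  -2.8]
```

>>> servo_tool(offset=[[0, 0, 0], [0, 0, 0], [0, 0, 0], [0, 0, 0], [0, 0, 0], [0, 0, 0], [0, 0, 0], [0, 0, 0], [0, 0, 0], [0, 0, 0]], delta_rot=[[0, -0.1, 0], [0, -0.2, 0], [0, -0.25, 0], [0, -0.25, 0], [0, -0.25, 0], [0, -0.15, 0], [0, -0.05, 0], [0, 0, 0], [0, 0, 0], [0, 0, 0]], gripper=[1, 1, 1, 1, 1, 1, 1, 1, 1, 1])

```text
t: 42.55
position: [0.4668, 0.1044, 0.0772]
orientation: [-3.141, 0.039, 0.0]
wrist_force: [0.2, -0.6, -3.7]
width: 0.0419
grip_force: 30.0
```

Run:
```python
from h import *
tq(8)
wp((.476,.324,.09,88.5),(.476,.324,-.020,88.5))
wp((.56,-.275,.12,0),(.56,-.275,-.001,0))
```

```text
t 42.95 w 0.041799909101776625 pos [0.4665 0.1042 0.0766] tool-frame torque [ 0.0171 -0.0622 -0.0088] sd [0.033 0.034 0.041] F [ 0.18  0.33 -3.62]
t 42.95 pos [0.4665 0.1042 0.0766] yaw -1.5 w 0.0418 F [ 0.   0.5 -3.3]
(0.476, 0.324, 0.09, 88.5) off [0.0039, -0.22, -0.0134] rot [-0.0, 0.0, -1.57]
(0.476, 0.324, -0.02, 88.5) off [0.0039, -0.22, 0.0966] rot [-0.0, 0.0, -1.57]
t 42.95 pos [0.4665 0.1042 0.0766] yaw -1.5 w 0.0418 F [ 0.   0.5 -3.3]
(0.56, -0.275, 0.12, 0) off [0.1031, 0.3767, -0.0434] rot [0.0, 0.0, -0.025]
(0.56, -0.275, -0.001, 0) off [0.1031, 0.3766, 0.0776] rot [0.0, 0.0, -0.025]
```

The torque shift is about 0.10 N·m, so this one is loose and goes in the drawer.

Run:
```python
from h import *
wp((.555,-.372,.11,0),(.555,-.372,-.0025,0))
```

```text
t 42.95 pos [0.4665 0.1042 0.0766] yaw -1.5 w 0.0418 F [ 0.   0.5 -3.3]
(0.555, -0.372, 0.11, 0) off [0.1005, 0.4737, -0.0334] rot [0.0, 0.0, -0.025]
(0.555, -0.372, -0.0025, 0) off [0.1006, 0.4737, 0.0791] rot [0.0, 0.0, -0.025]
```

>>> servo_tool(offset=[[0.005, 0.03, -0.033], [0.01, 0.085, -0.033], [0.02, 0.14, -0.033], [0.03, 0.195, -0.033], [0.045, 0.25, -0.033], [0.06, 0.305, -0.033], [0.075, 0.36, -0.033], [0.09, 0.415, -0.033], [0.1, 0.46, -0.033], [0.1005, 0.474, -0.033]], delta_rot=[[0, 0, 0], [0, 0, -0.02], [0, 0, -0.025], [0, 0, -0.025], [0, 0, -0.025], [0, 0, -0.025], [0, 0, -0.025], [0, 0, -0.025], [0, 0, -0.025], [0, 0, -0.025]], gripper=[1, 1, 1, 1, 1, 1, 1, 1, 1, 1])

```text
t: 44.2
position: [0.5544, -0.3754, 0.1091]
orientation: [3.141, -0.005, -0.001]
wrist_force: [-0.2, 0.6, -3.8]
width: 0.0419
grip_force: 30.0
```

>>> servo_tool(offset=[[0, 0, 0], [0, 0, 0.03], [0, 0, 0.06], [0, 0, 0.085], [0, 0, 0.1], [0, 0, 0.108], [0, 0, 0.1125], [0, 0, 0.1125], [0, 0, 0.1125], [0, 0, 0.1125]], delta_rot=[[0, 0, 0], [0, 0, 0], [0, 0, 0], [0, 0, 0], [0, 0, 0], [0, 0, 0], [0, 0, 0], [0, 0, 0], [0, 0, 0], [0, 0, 0]], gripper=[1, 1, 1, 1, 1, 1, 1, 1, 0.44, 0.44])

```text
t: 45.45
position: [0.5555, -0.3725, -0.002]
orientation: [3.141, -0.001, 0.002]
wrist_force: [0.2, -0.5, 0.9]
width: 0.0525
grip_force: 0.0
```

Run:
```python
from h import *
wp((.555,-.372,.1,0),(.613,-.025,.075,4.3))
```

```text
t 45.45 pos [ 0.5555 -0.3725 -0.002 ] yaw -0.0 w 0.0525 F [ 0.2 -0.5  0.9]
(0.555, -0.372, 0.1, 0) off [-0.0004, -0.0004, -0.102] rot [0.0, -0.001, -0.0]
(0.613, -0.025, 0.075, 4.3) off [0.0574, -0.3475, -0.0771] rot [0.001, -0.001, -0.075]
```

>>> servo_tool(offset=[[0, 0, -0.04], [0, 0, -0.08], [0, 0, -0.11], [0.01, -0.055, -0.11], [0.02, -0.11, -0.11], [0.03, -0.165, -0.11], [0.04, -0.22, -0.11], [0.05, -0.28, -0.1], [0.0575, -0.3475, -0.077], [0.0575, -0.3475, -0.077]], delta_rot=[[0, 0, 0], [0, 0, 0], [0, 0, 0], [0, 0, 0], [0, 0, -0.03], [0, 0, -0.06], [0, 0, -0.075], [0, 0, -0.075], [0, 0, -0.075], [0, 0, -0.075]], gripper=[0.44, 0.44, 0.44, 0.2, 0, 0, 0, 0, 0, 0])

```text
t: 46.7
position: [0.6124, -0.0194, 0.0735]
orientation: [-3.137, -0.127, 0.001]
wrist_force: [-0.2, -0.8, -0.4]
width: 0.0939
grip_force: 0.0
```

Run:
```python
from h import *
cams.snapshot('scene');cams.snapshot('scene');cams.snapshot('scene')
look('t11.png'); wlook(.613,-.025,'w11.png'); wp((.613,-.025,-.0225,4.3))
```

```text
[0.4791 0.4469] (np.float64(89.1), np.float64(0.097), np.float64(0.04))
[ 0.5579 -0.3794] (np.float64(0.4), np.float64(0.096), np.float64(0.041))
[0.5946 0.1165] (np.float64(1.8), np.float64(0.094), np.float64(0.041))
[ 0.6131 -0.0264] [0.096 0.041] 4.3 box [ 0.5644 -0.0496] [ 0.662  -0.0029]
t 46.95 pos [ 0.6128 -0.0267  0.0749] yaw 4.2 w 0.0937 F [-0.7 -0.7 -0.3]
(0.613, -0.025, -0.0225, 4.3) off [0.0002, -0.0017, 0.0974] rot [0.001, -0.001, -0.003]
```

>>> servo_tool(offset=[[0, -0.001, 0.03], [0, -0.001, 0.06], [0, -0.001, 0.08], [0, -0.001, 0.09], [0, -0.001, 0.098], [0, -0.001, 0.098], [0, -0.001, 0.098], [0, -0.001, 0.098], [0, -0.001, 0.098], [0, -0.001, 0.098]], delta_rot=[[0, 0, 0], [0, 0, 0], [0, 0, 0], [0, 0, 0], [0, 0, 0], [0, 0, 0], [0, 0, 0], [0, 0, 0], [0, 0, 0], [0, 0, 0]], gripper=[0, 0, 0, 0, 0, 0, 1, 1, 1, 1])

```text
t: 48.2
position: [0.6126, -0.0236, -0.0235]
orientation: [-3.139, -0.118, -0.0]
wrist_force: [-0.8, -0.4, 0.4]
width: 0.0574
grip_force: 0.0
```

>>> servo_tool(offset=[[0, 0, 0], [0, 0, 0], [0, 0, -0.02], [0, 0, -0.06], [0, 0, -0.1], [0, 0, -0.1], [0, 0, -0.1], [0, 0, -0.1], [0, 0, -0.1], [0, 0, -0.1]], delta_rot=[[0, 0, 0], [0, 0, 0], [0, 0, 0], [0, 0, 0], [0, 0, 0], [0, 0.1, 0], [0, 0.2, 0], [0, 0.25, 0], [0, 0.25, 0], [0, 0.25, 0]], gripper=[1, 1, 1, 1, 1, 1, 1, 1, 1, 1])

```text
t: 49.45
position: [0.6131, -0.0236, 0.0771]
orientation: [-3.106, -0.116, -0.39]
wrist_force: [0.5, 0.6, -3.4]
width: 0.0414
grip_force: 30.0
```

>>> servo_tool(offset=[[0, 0, 0], [0, 0, 0], [0, 0, 0], [0, 0, 0], [0, 0, 0], [0, 0, 0], [0, 0, 0], [0, 0, 0], [0, 0, 0], [0, 0, 0]], delta_rot=[[0, 0, 0], [0, 0, 0], [0, -0.1, 0], [0, -0.2, 0], [0, -0.25, 0], [0, -0.25, 0], [0, -0.25, 0], [0, -0.25, 0], [0, -0.25, 0], [0, -0.25, 0]], gripper=[1, 1, 1, 1, 1, 1, 1, 1, 1, 1])

```text
t: 50.7
position: [0.6124, -0.0237, 0.0765]
orientation: [-3.139, -0.117, -0.001]
wrist_force: [0.1, -0.4, -3.8]
width: 0.0414
grip_force: 30.0
```

Run:
```python
from h import *
tq(8)
```

```text
t 51.1 w 0.0418888785785123 pos [ 0.6125 -0.0237  0.0763] tool-frame torque [ 0.016  -0.014   0.0089] sd [0.015 0.018 0.041] F [-0.3   0.13 -3.73]
```

>>> servo_tool(offset=[[0, 0, 0], [0, 0, 0], [0, 0, 0], [0, 0, 0], [0, 0, 0], [0, 0, 0], [0, 0, 0], [0, 0, 0], [0, 0, 0], [0, 0, 0]], delta_rot=[[0, -0.1, 0], [0, -0.2, 0], [0, -0.25, 0], [0, -0.25, 0], [0, -0.25, 0], [0, -0.15, 0], [0, -0.05, 0], [0, 0, 0], [0, 0, 0], [0, 0, 0]], gripper=[1, 1, 1, 1, 1, 1, 1, 1, 1, 1])

```text
t: 52.35
position: [0.6128, -0.0236, 0.0767]
orientation: [-3.139, -0.117, 0.0]
wrist_force: [-0.4, 0.7, -3.3]
width: 0.0417
grip_force: 30.0
```

Run:
```python
from h import *
tq(8)
wp((.54,.15,.1,45),(.476,.324,.09,88.5),(.476,.324,-.020,88.5))
wp((.555,-.287,.11,0),(.555,-.287,-.0025,0))
```

```text
t 52.75 w 0.041894001979849875 pos [ 0.6126 -0.0237  0.0761] tool-frame torque [ 0.0253 -0.0071 -0.0003] sd [0.055 0.03  0.027] F [ 0.03 -0.17 -3.61]
t 52.75 pos [ 0.6126 -0.0237  0.0761] yaw 4.3 w 0.0419 F [-1.   0.4 -2.8]
(0.54, 0.15, 0.1, 45) off [-0.0594, -0.1786, -0.0239] rot [-0.0, 0.0, -0.711]
(0.476, 0.324, 0.09, 88.5) off [-0.1102, -0.3569, -0.0139] rot [-0.0, 0.0, -1.47]
(0.476, 0.324, -0.02, 88.5) off [-0.1102, -0.3569, 0.0961] rot [-0.0, 0.0, -1.47]
t 52.75 pos [ 0.6126 -0.0237  0.0761] yaw 4.3 w 0.0419 F [-1.   0.4 -2.8]
(0.555, -0.287, 0.11, 0) off [-0.0771, 0.2583, -0.0339] rot [-0.0, 0.0, 0.075]
(0.555, -0.287, -0.0025, 0) off [-0.077, 0.2583, 0.0786] rot [-0.0, 0.0, 0.075]
```

The shift is about 0.007 N·m, so this one is sound and goes in the tray's second slot.

>>> servo_tool(offset=[[-0.01, -0.04, -0.024], [-0.02, -0.08, -0.024], [-0.03, -0.12, -0.024], [-0.045, -0.16, -0.024], [-0.06, -0.2, -0.024], [-0.075, -0.24, -0.024], [-0.085, -0.28, -0.024], [-0.1, -0.32, -0.02], [-0.11, -0.355, -0.014], [-0.11, -0.355, -0.014]], delta_rot=[[0, 0, -0.16], [0, 0, -0.32], [0, 0, -0.48], [0, 0, -0.64], [0, 0, -0.8], [0, 0, -0.96], [0, 0, -1.12], [0, 0, -1.29], [0, 0, -1.47], [0, 0, -1.47]], gripper=[1, 1, 1, 1, 1, 1, 1, 1, 1, 1])

```text
t: 54.0
position: [0.4746, 0.3249, 0.0899]
orientation: [-2.242, -2.198, 0.0]
wrist_force: [-0.9, -1.0, -4.3]
width: 0.0418
grip_force: 30.0
```

>>> servo_tool(offset=[[0, 0, 0], [0, 0, 0.03], [0, 0, 0.06], [0, 0, 0.085], [0, 0, 0.1], [0, 0, 0.107], [0, 0, 0.11], [0, 0, 0.11], [0, 0, 0.11], [0, 0, 0.11]], delta_rot=[[0, 0, 0], [0, 0, 0], [0, 0, 0], [0, 0, 0], [0, 0, 0], [0, 0, 0], [0, 0, 0], [0, 0, 0], [0, 0, 0], [0, 0, 0]], gripper=[1, 1, 1, 1, 1, 1, 1, 1, 0.44, 0.44])

```text
t: 55.25
position: [0.4767, 0.3225, -0.019]
orientation: [2.25, 2.192, 0.002]
wrist_force: [-0.6, -0.1, -0.8]
width: 0.0523
grip_force: 0.0
```

Run:
```python
from h import *
wp((.5945,.1165,.075,2.5))
```

```text
t 55.25 pos [ 0.4767  0.3225 -0.019 ] yaw 88.5 w 0.0523 F [-0.6 -0.1 -0.8]
(0.5945, 0.1165, 0.075, 2.5) off [-0.2028, 0.1232, -0.0941] rot [0.0, -0.001, 1.501]
```

>>> servo_tool(offset=[[0, 0, -0.04], [0, 0, -0.08], [-0.02, 0.01, -0.094], [-0.05, 0.03, -0.094], [-0.08, 0.05, -0.094], [-0.11, 0.065, -0.094], [-0.14, 0.085, -0.094], [-0.17, 0.105, -0.094], [-0.2, 0.12, -0.094], [-0.203, 0.123, -0.094]], delta_rot=[[0, 0, 0], [0, 0, 0.15], [0, 0, 0.33], [0, 0, 0.51], [0, 0, 0.69], [0, 0, 0.87], [0, 0, 1.05], [0, 0, 1.23], [0, 0, 1.4], [0, 0, 1.5]], gripper=[0.44, 0.44, 0.2, 0, 0, 0, 0, 0, 0, 0])

```text
t: 56.5
position: [0.595, 0.1132, 0.0747]
orientation: [3.14, 0.058, 0.001]
wrist_force: [-0.8, 0.2, 0.3]
width: 0.094
grip_force: 0.0
```

Run:
```python
from h import *
for i in range(4): cams.snapshot('scene')
look('t12.png'); wlook(.5945,.1165,'w12.png'); wp((.5945,.1165,-.0225,2.5))
```

```text
[0.4762 0.3232] (np.float64(88.5), np.float64(0.097), np.float64(0.04))
[0.4791 0.4469] (np.float64(89.2), np.float64(0.096), np.float64(0.04))
[ 0.5579 -0.3783] (np.float64(-1.1), np.float64(0.095), np.float64(0.041))
[0.6687 0.1576] [0.542 0.298] 88.7 box [ 0.5202 -0.1116] [0.8239 0.4254]
[0.5946 0.1157] [0.096 0.041] 2.8 box [0.5465 0.0938] [0.6433 0.1383]
t 56.8 pos [0.5938 0.1168 0.0745] yaw 2.7 w 0.0937 F [ 0.3 -0.3 -0.7]
(0.5945, 0.1165, -0.0225, 2.5) off [0.0007, 0.0003, 0.097] rot [-0.0, -0.0, 0.004]
```

>>> servo_tool(offset=[[0.001, 0, 0.03], [0.001, 0, 0.06], [0.001, 0, 0.08], [0.001, 0, 0.09], [0.001, 0, 0.097], [0.001, 0, 0.097], [0.001, 0, 0.097], [0.001, 0, 0.097], [0.001, 0, 0.097], [0.001, 0, 0.097]], delta_rot=[[0, 0, 0], [0, 0, 0], [0, 0, 0], [0, 0, 0], [0, 0, 0], [0, 0, 0], [0, 0, 0], [0, 0, 0], [0, 0, 0], [0, 0, 0]], gripper=[0, 0, 0, 0, 0, 0, 1, 1, 1, 1])

```text
t: 58.05
position: [0.5951, 0.116, -0.0225]
orientation: [-3.141, -0.07, -0.0]
wrist_force: [-0.1, -0.4, -0.1]
width: 0.0575
grip_force: 0.0
```

>>> servo_tool(offset=[[0, 0, 0], [0, 0, 0], [0, 0, -0.02], [0, 0, -0.06], [0, 0, -0.1], [0, 0, -0.1], [0, 0, -0.1], [0, 0, -0.1], [0, 0, -0.1], [0, 0, -0.1]], delta_rot=[[0, 0, 0], [0, 0, 0], [0, 0, 0], [0, 0, 0], [0, 0, 0], [0, 0.1, 0], [0, 0.2, 0], [0, 0.25, 0], [0, 0.25, 0], [0, 0.25, 0]], gripper=[1, 1, 1, 1, 1, 1, 1, 1, 1, 1])

```text
t: 59.3
position: [0.5956, 0.1162, 0.0781]
orientation: [-3.111, -0.069, -0.391]
wrist_force: [-0.7, 0.3, -3.0]
width: 0.0417
grip_force: 30.0
```

>>> servo_tool(offset=[[0, 0, 0], [0, 0, 0], [0, 0, 0], [0, 0, 0], [0, 0, 0], [0, 0, 0], [0, 0, 0], [0, 0, 0], [0, 0, 0], [0, 0, 0]], delta_rot=[[0, 0, 0], [0, 0, 0], [0, -0.1, 0], [0, -0.2, 0], [0, -0.25, 0], [0, -0.25, 0], [0, -0.25, 0], [0, -0.25, 0], [0, -0.25, 0], [0, -0.25, 0]], gripper=[1, 1, 1, 1, 1, 1, 1, 1, 1, 1])

```text
t: 60.55
position: [0.5949, 0.1161, 0.0775]
orientation: [-3.141, -0.071, -0.001]
wrist_force: [-0.8, 0.1, -3.3]
width: 0.042
grip_force: 30.0
```

Run:
```python
from h import *
tq(8)
```

```text
t 60.95 w 0.04157949203737561 pos [0.595  0.116  0.0773] tool-frame torque [ 0.0336  0.0697 -0.0022] sd [0.011 0.037 0.018] F [ 0.05 -0.09 -3.4 ]
```

>>> servo_tool(offset=[[0, 0, 0], [0, 0, 0], [0, 0, 0], [0, 0, 0], [0, 0, 0], [0, 0, 0], [0, 0, 0], [0, 0, 0], [0, 0, 0], [0, 0, 0]], delta_rot=[[0, -0.1, 0], [0, -0.2, 0], [0, -0.25, 0], [0, -0.25, 0], [0, -0.25, 0], [0, -0.15, 0], [0, -0.05, 0], [0, 0, 0], [0, 0, 0], [0, 0, 0]], gripper=[1, 1, 1, 1, 1, 1, 1, 1, 1, 1])

```text
t: 62.2
position: [0.5952, 0.1162, 0.0777]
orientation: [-3.141, -0.07, 0.0]
wrist_force: [1.4, -0.2, -4.4]
width: 0.0419
grip_force: 30.0
```

Run:
```python
from h import *
tq(8)
wp((.378,.387,.09,88.5))
wp((.555,-.24,.11,0))
```

```text
t 62.6 w 0.04176314668699009 pos [0.595  0.1159 0.0771] tool-frame torque [ 0.011  -0.0578  0.0064] sd [0.041 0.03  0.025] F [ 0.13  0.12 -3.26]
t 62.6 pos [0.595  0.1159 0.0771] yaw 2.6 w 0.0418 F [-0.   0.7 -3.1]
(0.378, 0.387, 0.09, 88.5) off [-0.2047, -0.2805, -0.0129] rot [-0.0, 0.0, -1.5]
t 62.6 pos [0.595  0.1159 0.0771] yaw 2.6 w 0.0418 F [-0.   0.7 -3.1]
(0.555, -0.24, 0.11, 0) off [-0.0559, 0.3538, -0.0329] rot [0.0, 0.0, 0.045]
```

The shift is about 0.13 N·m, so this one is loose and goes in the drawer.

>>> servo_tool(offset=[[0, 0.03, -0.033], [-0.005, 0.075, -0.033], [-0.01, 0.12, -0.033], [-0.02, 0.165, -0.033], [-0.03, 0.21, -0.033], [-0.04, 0.255, -0.033], [-0.05, 0.3, -0.033], [-0.056, 0.34, -0.033], [-0.056, 0.354, -0.033], [-0.056, 0.354, -0.033]], delta_rot=[[0, 0, 0], [0, 0, 0.02], [0, 0, 0.045], [0, 0, 0.045], [0, 0, 0.045], [0, 0, 0.045], [0, 0, 0.045], [0, 0, 0.045], [0, 0, 0.045], [0, 0, 0.045]], gripper=[1, 1, 1, 1, 1, 1, 1, 1, 1, 1])

```text
t: 63.85
position: [0.5549, -0.2406, 0.1102]
orientation: [-3.142, 0.002, 0.0]
wrist_force: [-0.0, 0.9, -3.6]
width: 0.0416
grip_force: 30.0
```

>>> servo_tool(offset=[[0, 0, 0], [0, 0, 0.03], [0, 0, 0.06], [0, 0, 0.085], [0, 0, 0.1], [0, 0, 0.108], [0, 0, 0.1125], [0, 0, 0.1125], [0, 0, 0.1125], [0, 0, 0.1125]], delta_rot=[[0, 0, 0], [0, 0, 0], [0, 0, 0], [0, 0, 0], [0, 0, 0], [0, 0, 0], [0, 0, 0], [0, 0, 0], [0, 0, 0], [0, 0, 0]], gripper=[1, 1, 1, 1, 1, 1, 1, 1, 0.44, 0.44])

```text
t: 65.1
position: [0.5554, -0.2403, -0.0015]
orientation: [3.141, -0.001, 0.002]
wrist_force: [0.1, -0.3, 0.1]
width: 0.0531
grip_force: 0.0
```

Run:
```python
from h import *
wp((.555,-.24,.11,0),(.36,-.287,.11,0),(.36,-.287,.0,0))
```

```text
t 65.1 pos [ 0.5554 -0.2403 -0.0015] yaw -0.0 w 0.0531 F [ 0.1 -0.3  0.1]
(0.555, -0.24, 0.11, 0) off [-0.0003, -0.0003, -0.1115] rot [0.0, -0.001, -0.0]
(0.36, -0.287, 0.11, 0) off [-0.1953, 0.0468, -0.1118] rot [0.0, -0.001, -0.0]
(0.36, -0.287, 0.0, 0) off [-0.1954, 0.0467, -0.0018] rot [0.0, -0.001, -0.0]
```

>>> servo_tool(offset=[[0, 0, -0.05], [0, 0, -0.1], [-0.03, 0.01, -0.112], [-0.08, 0.02, -0.112], [-0.13, 0.035, -0.112], [-0.175, 0.047, -0.112], [-0.175, 0.047, -0.08], [-0.175, 0.047, -0.04], [-0.175, 0.047, -0.015], [-0.175, 0.047, -0.012]], delta_rot=[[0, 0, 0], [0, 0, 0], [0, 0, 0], [0, 0, 0], [0, 0, 0], [0, 0, 0], [0, 0, 0], [0, 0, 0], [0, 0, 0], [0, 0, 0]], gripper=[0.44, 0.44, 0.44, 1, 1, 1, 1, 1, 1, 1])

```text
t: 66.35
position: [0.3791, -0.2867, 0.0089]
orientation: [-3.141, 0.001, 0.003]
wrist_force: [-0.4, 0.3, -0.5]
width: 0.0003
grip_force: 0.0
```

Run:
```python
from h import *
wp((.585,-.287,.01,0))
w=snap('wrist','w13.png');s=snap('top','t13.png')
cv2.imwrite('pics/c12.png',np.hstack([cv2.resize(w,(400,300)),cv2.resize(s,(400,300))])[:,:,::-1])
```

```text
t 66.35 pos [ 0.3791 -0.2867  0.0089] yaw -0.0 w 0.0003 F [-0.4  0.3 -0.5]
(0.585, -0.287, 0.01, 0) off [0.2059, 0.0002, -0.0014] rot [-0.001, 0.002, -0.0]
```

View pics/c12.png

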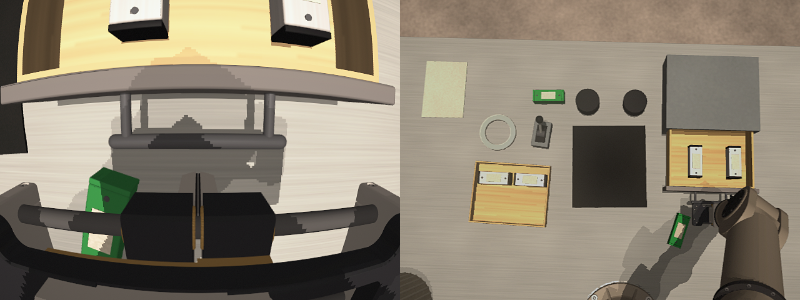

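The mat is empty: two housings lie in the drawer and two in the tray. The fingers sit in front of the handle's middle, so I'll push the drawer shut.

>>> servo_tool(offset=[[0.015, 0, 0], [0.035, 0, 0], [0.06, 0, 0], [0.085, 0, 0], [0.11, 0, 0], [0.135, 0, 0], [0.16, 0, 0], [0.18, 0, 0], [0.195, 0, 0], [0.2, 0, 0]], delta_rot=[[0, 0, 0], [0, 0, 0], [0, 0, 0], [0, 0, 0], [0, 0, 0], [0, 0, 0], [0, 0, 0], [0, 0, 0], [0, 0, 0], [0, 0, 0]], gripper=[1, 1, 1, 1, 1, 1, 1, 1, 1, 1])

```text
t: 67.7
position: [0.5814, -0.2866, 0.0099]
orientation: [-3.142, -0.001, -0.001]
wrist_force: [0.3, -0.3, 0.3]
width: 0.0005
grip_force: 0.0
```

>>> servo_tool(offset=[[0.002, 0, 0], [0.004, 0, 0], [0.006, 0, 0], [0.008, 0, 0], [0.01, 0, 0], [0.011, 0, 0], [0.011, 0, 0], [0.011, 0, 0], [0.011, 0, 0], [0.011, 0, 0]], delta_rot=[[0, 0, 0], [0, 0, 0], [0, 0, 0], [0, 0, 0], [0, 0, 0], [0, 0, 0], [0, 0, 0], [0, 0, 0], [0, 0, 0], [0, 0, 0]], gripper=[1, 1, 1, 1, 1, 1, 1, 1, 1, 1])

```text
t: 68.95
position: [0.5909, -0.2871, 0.0098]
orientation: [-3.142, 0.0, -0.0]
wrist_force: [-0.3, 0.0, 0.5]
width: 0.0006
grip_force: 0.0
```

>>> servo_tool(offset=[[0.001, 0, 0], [0.002, 0, 0], [0.003, 0, 0], [0.004, 0, 0], [0.005, 0, 0], [0.006, 0, 0], [0.006, 0, 0], [0.006, 0, 0], [0.006, 0, 0], [0.006, 0, 0]], delta_rot=[[0, 0, 0], [0, 0, 0], [0, 0, 0], [0, 0, 0], [0, 0, 0], [0, 0, 0], [0, 0, 0], [0, 0, 0], [0, 0, 0], [0, 0, 0]], gripper=[1, 1, 1, 1, 1, 1, 1, 1, 1, 1])

```text
t: 70.2
position: [0.5915, -0.2873, 0.0092]
orientation: [-3.14, 0.003, 0.013]
wrist_force: [-28.1, 3.0, 19.9]
width: 0.0004
grip_force: 14.0
```

Run:
```python
from h import *
st()
```

```text
t 70.2
q [ 0.2181  0.5805  0.1849  1.7685 -0.1373  0.8138 -1.1041]
position [ 0.5915 -0.2873  0.0092]
orientation [-3.1397  0.0032  0.0133]
wrist_force [-28.1436   3.0412  19.9268]
ft_torque [0.8863 6.3344 0.0429]
width 0.0004
grip_force 13.9945
[[ 1.    -0.002 -0.008]
 [-0.002 -1.     0.002]
 [-0.008 -0.002 -1.   ]]
```

The force rose to 28 N with no further travel, at a bar position of about 0.605, so the drawer is against its shut stop. Now I'll back off and check.

>>> servo_tool(offset=[[-0.01, 0, 0], [-0.03, 0, 0], [-0.06, 0, 0], [-0.09, 0, 0], [-0.09, 0, -0.05], [-0.09, 0, -0.1], [-0.09, 0, -0.15], [-0.14, 0.03, -0.15], [-0.18, 0.06, -0.15], [-0.18, 0.06, -0.15]], delta_rot=[[0, 0, 0], [0, 0, 0], [0, 0, 0], [0, 0, 0], [0, 0, 0], [0, 0, 0], [0, 0, 0], [0, 0, 0], [0, 0, 0], [0, 0, 0]], gripper=[1, 1, 1, 1, 1, 1, 1, 1, 1, 1])

```text
t: 71.45
position: [0.414, -0.3496, 0.1604]
orientation: [3.141, -0.009, 0.001]
wrist_force: [0.4, 0.8, 0.1]
width: 0.0005
grip_force: 0.0
```

Run:
```python
from h import *
s=snap('top','t14.png');st()
```

```text
t 71.5
q [ 0.3417  0.2218  0.2755  1.9291 -0.0716  0.9988 -0.9244]
position [ 0.416  -0.3481  0.1602]
orientation [ 3.1412e+00 -4.8000e-03  1.6000e-03]
wrist_force [ 0.6714  0.3086 -0.8955]
ft_torque [ 0.0392 -0.0298  0.0479]
width 0.0008
grip_force 0.0
[[ 1.    -0.003  0.001]
 [-0.003 -1.    -0.   ]
 [ 0.001  0.    -1.   ]]
```

View pics/t14.png

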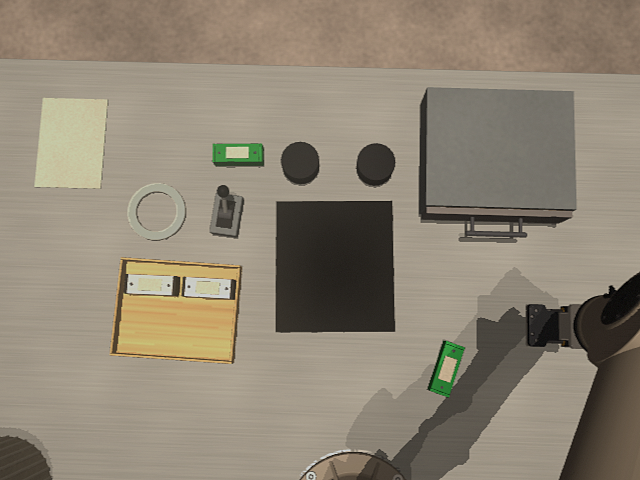

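The drawer is shut with its handle at (493,235), and two housings lie in the tray at (152,285) and (209,287). The toggle is off with its ball at (223,191), and the canopies and ring have not moved.

```bash
python3 -c "
from cell import finish_job
print(finish_job())"
```

```text
the job is handed in; nothing more can be done
None
```

The job is handed in, with no verdict returned yet: the toggle is off, the two housings that felt loose are in the shut drawer, the two sound ones are in the tray, and the other lamp parts are where they were.

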